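Set up the pasta extruder and store its spare dies

ROBOT

A 6-joint arm with a two-finger parallel gripper is mounted at the origin on the work surface. World frame = base frame: x ahead of the robot, y to its left, z up, the work surface at z = 0. Lengths are in m, angles in degrees, forces in N, time in s.
With the tool pointing down it reaches from about 0.35 to 0.875 m from the base axis. Payload 4.2 kg.
Tool frame: the origin (TCP) lies at the very end of the fingers, on their centre line; the grasp point (between the pads) lies 19 mm behind it (r.grip_point_offset is the distance from the TCP to the grasp point, in m); z points along the fingers, y is the line along which they close (so a half turn about z gives the same grasp; the last joint's range is limited). The gripper opens to 87 mm and grips with 3 to 60 N. Pads are 19 mm wide; open, the fingers measure 117 mm over their backs; the gripper's body (75 mm by 190 mm) begins 51 mm behind the grasp point.
Start: joints at [90.905, 22.042, 0.453, 0, -68.411, -14.817], TCP at [0.15, 0.607, 0.223] pointing down, gripper open.
Joint ranges: [-179.83, 179.83], [-69.29, 118.12], [-61.27, 80.66], [-181.25, 117.63], [-171.15, -9.14], [-177.46, 177.46]. Speed limits (degrees/s): [159.86, 159.86, 180, 180, 180, 180].

INTERFACE

Orientations are given as a 3x3 rotation matrix whose columns are the frame's x, y, z axes.
In Python, from station import r, cams gives the robot as it stands. The module is installed in compiled form; this text tells all that it offers.
- The arm moves only by the shell command python3 -m handwheel 'ROWS'. ROWS is JSON, a list that holds one entry, the list of rows, each a list of 7 numbers: the turn, a rotation vector about the tool's x, y, z in units of 6 degrees (1.0 is 6 degrees), then the shift along the tool's x, y, z in m, then the finger opening in m, from 0 to 0.087. In form: [[[ax, ay, az, x, y, z, jaw], ...]]. A call has 1 to 12 rows; each row shifts and turns the commanded pose from where the row before left it, along the tool's axes as they then stand; what a row does not reach is not made up. A row lasts 1/10 s, in which the tool goes at most 50 mm and 8.59 degrees, less where a joint would pass 70% of its speed; a pose out of reach is approached as far as the arm can. A call with a gripper value outside its range is refused whole. The fingers move at their own pace and stop on an object; the grip force is fixed at half the most. Time passes only in rows, so rows that do not move let the fingers close. It gives the time, the measured TCP pose, the force, the opening and the grip force at its end, in the units of the state.
- r.sense(): the state, without advancing time (a new reading comes with each control period).
- cams.capture(name): name is "scene" or "top" or "wrist"; returns the picture (420x560x3 uint8, red, green, blue); there is no depth.
- cams.get_calibration(name): a dict with "camera_matrix" (3x3 intrinsics, pixels), "rvec" (rotation vector, rad) and "tvec" (3), from world to camera coordinates, as OpenCV has them; the wrist camera has in their place "T_tool_cam" (4x4, takes a point from camera to tool coordinates, whose origin is the TCP and whose axes are the flange's). Camera axes: x right, y down, z forward; pixel columns grow to the right and rows downward; lengths in m; the calibration is good to about 2 mm. A picture is of the moment at which its call begins: read the wrist's pose just before it. get_calibration takes no time and is no camera call.
- r.finish_job(): hands the job in; it is judged then, once.
The state is a dict: "time_s": time; "joints": joint angles; "joint_velocities": joint speeds; "effort": joint torques, N m; "tcp_pos": TCP position; "ee_rot": TCP orientation; "wrist_force": force on the tool from outside, world axes, zero at the start; "moment": the same for the moment, N m; "gripper_width": opening from 0.0 (shut) to 1.0 (fully open); "gripper_force": force on a finger pad.
Only numpy, scipy, OpenCV 4.12 (cv2) and the standard library are available. Lean on these libraries where they do the work, as an engineer would, in place of code of your own. Each camera call takes 0.05 s, during which the arm holds its last target. There are 200 camera calls.

TASK

Put the white die into the cup of the die holder, then lift the holder up into the mount under the extruder's head at the red mark and twist it round to the green mark until it stops and its lugs hang locked. Store every bronze die that is out on the counter in the spring-loaded well, boss up, one on top of another, pressing the pile down gently so that in the end its top is level with the well's rim or just below it. Leave the scraper and the measuring cup where they are.

Things in the scene. Friction and masses are not known exactly. Their poses are not given: they have to be found in the camera images.
- holder: Die holder, 0.3 kg: aluminium cup 72 mm across, 60 mm high, open on top, with a dark wooden handle of square section (22 mm wide and high, centre line 30 mm above the underside) along the holder's +x, 36 to 195 mm from the cup's axis; a foot under its end keeps it level. Origin: centre of the cup's underside, z up.
- holder_grip (a point): Point on the handle's centre line, 130 mm from the cup's axis, 30 mm above the underside: gripped here, the hand clears the extruder's head.
- holder_seat (a point): Centre of the floor of the round seat in the cup's top, 50 mm above the holder's underside. Seat 60 mm across, 10 mm deep, rim wall 4 mm thick.
- holder_lug (a point): Outer end of the lug above the handle, 44 mm from the cup's axis. Three lugs stand out from the rim, at 0 (handle), 120 and 240 degrees; each 12 mm wide and 7 mm thick, tops 60 mm above the underside, level with the rim.
- white_die: White plastic extruder die, a stepped round disc standing on its wide flange: flange 54 mm across and 11 mm thick, above it a boss 36 mm across and 15 mm high (26 mm in all). Origin: centre of the underside, z up. 0.10 kg. Belongs in the holder's seat, where 16 mm of it stand above the seat's rim (the mount has a recess for this).
- die1: Bronze extruder die, a stepped round disc standing on its wide flange: flange 54 mm across and 11 mm thick, above it a boss 36 mm across and 15 mm high (26 mm in all). Origin: centre of the underside, z up. 0.20 kg. Belongs in the well. Three to five of the five are out, the rest absent.
- die2: Bronze extruder die, a stepped round disc standing on its wide flange: flange 54 mm across and 11 mm thick, above it a boss 36 mm across and 15 mm high (26 mm in all). Origin: centre of the underside, z up. 0.20 kg. Belongs in the well. Three to five of the five are out, the rest absent.
- die3: Bronze extruder die, a stepped round disc standing on its wide flange: flange 54 mm across and 11 mm thick, above it a boss 36 mm across and 15 mm high (26 mm in all). Origin: centre of the underside, z up. 0.20 kg. Belongs in the well. Three to five of the five are out, the rest absent.
- die4: Bronze extruder die, a stepped round disc standing on its wide flange: flange 54 mm across and 11 mm thick, above it a boss 36 mm across and 15 mm high (26 mm in all). Origin: centre of the underside, z up. 0.20 kg. Belongs in the well. Three to five of the five are out, the rest absent.
- die5: Bronze extruder die, a stepped round disc standing on its wide flange: flange 54 mm across and 11 mm thick, above it a boss 36 mm across and 15 mm high (26 mm in all). Origin: centre of the underside, z up. 0.20 kg. Belongs in the well. Three to five of the five are out, the rest absent.
- mount (a point): Point on the vertical axis of the bayonet mount under the white extruder's head, at the ceiling that the lugs' tops touch, 185 mm above the counter. z up, +y from the column to the machine's front. Below lie three ledges, 8 mm thick, tops 10 mm under the ceiling, bore 75 mm, with slots about 25 mm wide between them.
- red_mark (a point): Red entry mark on the head, 50 degrees clockwise (seen from above) from the machine's front (+y of mount). The holder rises into the mount with its handle pointing this way until its lugs touch the ceiling (underside 60 mm below mount). The lugs have 3 mm of height to spare over the ledges.
- green_mark (a point): Green lock mark on the head, at the machine's front. From red the handle turns 50 degrees counter-clockwise, seen from above, to point here; a hard stop is about 4 degrees further. Let go, the holder drops 3 mm onto the ledges and sags a little at the handle.
- extruder: White pasta extruder, fixed. Origin on the counter under the mount's axis, axes as mount. Head 56 mm in radius, from 167 to 290 mm above the counter, carried by an arm (100 mm wide) to a column 160 mm wide, 300 mm tall, which begins 120 mm behind the axis (-y).
- well_rim (a point): Centre of the mouth of the spring-loaded storage well, at its rim, 165 mm above the counter, z up: an upright fixed steel tube, 88 mm across outside at the black collar, bore 62 mm, mouth funnelled to about 75 mm at the rim.
- platform: Blue round platform, 56 mm across, in the well; origin: centre of its top face. Empty, it is 8 mm below the rim. It slides down up to 140 mm on stiff guides: it takes a push of about 4 to 8 N, does not sink under the dies' weight alone and stays where pushed. It must not bear more than 30 N.
- scraper: Bench scraper lying flat, steel blade 75 x 150 mm with round wooden grip 22 mm thick along its edge. Leave it alone. Origin: under the middle of the grip; the blade extends to +x.
- measuring_cup: Yellow plastic measuring cup, 74 mm across, 60 mm high, with a flat handle along its +x. Leave it alone. Origin: centre of underside.
Not all that is in view belongs to the job. There is more than one size of the holder; the one meant has the size given above.

How it is judged:
By the outcome, as a careful person would: the job done as asked, in the order asked, and still so for the second after the job is handed in, with the robot touching nothing.
Of die1, die2, die3, die4, die5 only 3 to 5 are there at a start; the rules pass over those that are not, and their reading is None.
At some moment in a run one of die1, die2, die3, die4, die5, white_die may be knocked a few centimetres aside while the robot is not near it.
It also fails if it takes over 210 s, if anything falls off the work surface, if the arm or the gripper's body presses on something with over 40 N, if the wrist force passes 120 N, or if a joint passes its speed limit or range.

## Working session

There is one attempt and no reset: what is moved stays moved. The work goes in short steps, Python scripts to look and compute and a shell command to move; the robot and the scene stay as the last step left them, time stands still between calls to the robot, and variables do not carry over. Pictures are saved under pics/ and viewed, at most 14 in all, crops included, and the job is handed in when it is done.

```bash
mkdir -p pics; cat > h.py <<'E'
import numpy as np, cv2
from station import r, cams
def cap(n,fn=None):
    s=r.sense(); im=cams.capture(n)
    if fn: cv2.imwrite(f'pics/{fn}.png',cv2.cvtColor(im,cv2.COLOR_RGB2BGR))
    return s,im
def campose(n,s=None):
    c=cams.get_calibration(n); K=np.array(c['camera_matrix'])
    if n=='wrist':
        T=np.eye(4);T[:3,:3]=s['ee_rot'];T[:3,3]=s['tcp_pos'];T=T@np.array(c['T_tool_cam']);return K,T[:3,:3],T[:3,3]
    R=cv2.Rodrigues(np.array(c['rvec'],float))[0];t=np.array(c['tvec'],float).ravel();return K,R.T,-R.T@t
def ray(n,u,v,z,s=None):
    K,R,o=campose(n,s);d=R@np.linalg.solve(K,[u,v,1.]);return o+d*(z-o[2])/d[2]
def proj(n,p,s=None):
    K,R,o=campose(n,s);q=K@(R.T@(np.array(p)-o));return q[:2]/q[2]
E
python3 - <<'E'
from h import *
s,a=cap('top','top0'); _,b=cap('scene','scene0')
for k,v in s.items(): print(k,np.round(v,3).tolist())
for n in('top','scene','wrist'): print(n,*[np.round(x,3).tolist() for x in campose(n,s)])
print(cams.get_calibration('wrist')['T_tool_cam'])
E
```

```text
time_s 0.0
joints [90.905, 22.091, 0.38, -0.03, -68.414, -14.818]
joint_velocities [0.015, 0.047, -0.048, -0.061, -0.099, -0.038]
effort [-0.0, -39.066, 18.74, 4.22, 0.011, -0.0]
tcp_pos [0.15, 0.606, 0.221]
ee_rot [[0.971, -0.241, -0.0], [-0.241, -0.971, -0.002], [0.0, 0.002, -1.0]]
wrist_force [-0.034, -0.068, -0.546]
moment [0.027, 0.036, -0.034]
gripper_force 0.0
gripper_width 1.003
top [[424.531, 0.0, 282.979], [0.0, 424.531, 214.288], [0.0, 0.0, 1.0]] [[-0.091, -0.969, 0.228], [-0.996, 0.089, -0.019], [-0.002, -0.229, -0.973]] [0.305, 0.032, 1.114]
scene [[407.661, 0.0, 279.261], [0.0, 407.661, 209.189], [0.0, 0.0, 1.0]] [[0.549, 0.626, -0.554], [0.835, -0.417, 0.358], [-0.007, -0.659, -0.752]] [1.072, -0.355, 0.92]
wrist [[343.15, 0.0, 284.471], [0.0, 343.15, 208.918], [0.0, 0.0, 1.0]] [[-0.241, -0.93, -0.278], [-0.97, 0.232, 0.066], [0.003, 0.286, -0.958]] [0.226, 0.589, 0.383]
[[-6.58608432e-04 -9.58320657e-01 -2.85694039e-01  7.72914607e-02]
 [ 9.99999273e-01 -9.19772698e-04  7.79957552e-04 -1.32878393e-03]
 [-1.01022301e-03 -2.85693317e-01  9.58320566e-01 -1.61244167e-01]
 [ 0.00000000e+00  0.00000000e+00  0.00000000e+00  1.00000000e+00]]
```

View pics/top0.png

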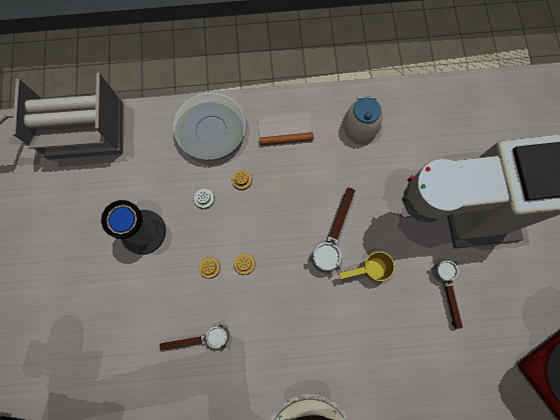

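View pics/scene0.png

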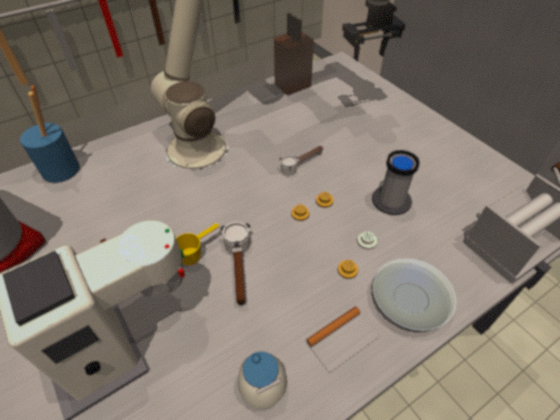

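Top view: bronze dies are at (242,180), (209,267) and (245,264). The white die is at (204,198), the well and platform at (122,219), and the extruder head at about (440,185). Three things could be the holder: (327,257), (447,271) and (217,337). The yellow cup is at (379,266) and the scraper at (286,138). Both views show three bronze dies.

```bash
cat >> h.py <<'E'
def blobs(im,lo,hi,amin=15):
    h=cv2.cvtColor(im,cv2.COLOR_RGB2HSV); m=cv2.inRange(h,np.array(lo),np.array(hi))
    n,l,st,c=cv2.connectedComponentsWithStats(m)
    return [(c[i].round(1).tolist(),int(st[i,4]),st[i,:4].tolist()) for i in range(1,n) if st[i,4]>=amin],m,l
E
python3 - <<'E'
from h import *
for n in('top','scene'):
    im=cv2.cvtColor(cv2.imread(f'pics/{n}0.png'),cv2.COLOR_BGR2RGB)
    print(n)
    for nm,lo,hi,z in(('bronze',(10,130,120),(22,255,255),.015),('blue',(110,150,80),(125,255,255),.157),('yellow',(23,150,80),(32,255,255),.05),('wood',(0,110,30),(12,255,140),.041),('red',(0,200,150),(6,255,255),.29),('green',(60,150,40),(85,255,255),.29)):
        for c,a,b in blobs(im,lo,hi,10)[0]: print(nm,c,a,b,ray(n,*c,z).round(3))
im=cv2.imread('pics/top0.png')
crops=[cv2.resize(im[v-35:v+35,u-35:u+35],(260,260),interpolation=cv2.INTER_CUBIC) for u,v in((327,257),(447,271),(217,337),(204,198),(122,219),(440,185))]
cv2.imwrite('pics/c1.png',np.vstack([np.hstack(crops[:3]),np.hstack(crops[3:])]))
E
```

```text
top
bronze [286.7, 137.0] 192 [260, 133, 53, 8] [ 0.782 -0.019  0.015]
bronze [241.6, 178.7] 232 [232, 170, 20, 19] [0.672 0.114 0.015]
bronze [244.2, 263.3] 248 [235, 254, 20, 20] [0.442 0.123 0.015]
bronze [208.9, 266.7] 263 [200, 257, 20, 21] [0.442 0.215 0.015]
blue [121.2, 219.0] 451 [109, 208, 25, 23] [0.553 0.387 0.157]
yellow [368.6, 269.7] 510 [339, 251, 55, 30] [ 0.394 -0.188  0.05 ]
wood [286.2, 138.5] 340 [260, 133, 53, 12] [ 0.766 -0.016  0.041]
wood [409.8, 178.7] 12 [408, 177, 6, 5] [ 0.622 -0.331  0.041]
wood [341.9, 213.0] 408 [330, 188, 25, 51] [ 0.546 -0.141  0.041]
wood [453.9, 306.6] 256 [447, 286, 15, 42] [ 0.285 -0.387  0.041]
wood [542.0, 371.6] 1017 [521, 334, 39, 83] [ 0.116 -0.568  0.041]
wood [180.4, 343.0] 261 [160, 337, 42, 13] [0.26  0.289 0.041]
red [427.8, 168.5] 10 [427, 167, 3, 4] [ 0.567 -0.287  0.29 ]
green [422.8, 185.8] 11 [421, 184, 4, 4] [ 0.531 -0.271  0.29 ]
green [405.5, 197.4] 10 [404, 196, 4, 4] [ 0.51  -0.232  0.29 ]
scene
bronze [31.0, 93.2] 19 [29, 91, 5, 6] [-0.65  -0.407  0.015]
bronze [324.3, 199.3] 189 [316, 192, 17, 15] [0.448 0.2
[... 333 characters left out ...]
7  0.05 ]
wood [110.6, 27.4] 475 [98, 0, 26, 58] [-0.975  0.028  0.041]
wood [156.3, 20.3] 178 [149, 0, 15, 44] [-0.924  0.236  0.041]
wood [302.9, 34.9] 13 [301, 33, 6, 5] [-0.402  0.737  0.041]
wood [282.6, 38.9] 89 [275, 35, 16, 11] [-0.423  0.639  0.041]
wood [293.3, 89.3] 14 [291, 86, 6, 7] [-0.06   0.447  0.041]
wood [557.7, 165.3] 23 [555, 162, 5, 8] [0.757 0.893 0.041]
wood [22.8, 246.9] 779 [0, 222, 45, 50] [ 0.157 -0.579  0.041]
wood [238.9, 276.9] 350 [234, 252, 11, 52] [ 0.557 -0.145  0.041]
wood [180.8, 272.9] 41 [177, 268, 8, 10] [ 0.466 -0.261  0.041]
wood [336.2, 328.2] 32 [323, 319, 27, 19] [ 0.798 -0.027  0.041]
wood [312.6, 343.5] 10 [309, 341, 9, 5] [ 0.798 -0.093  0.041]
```

View pics/c1.png

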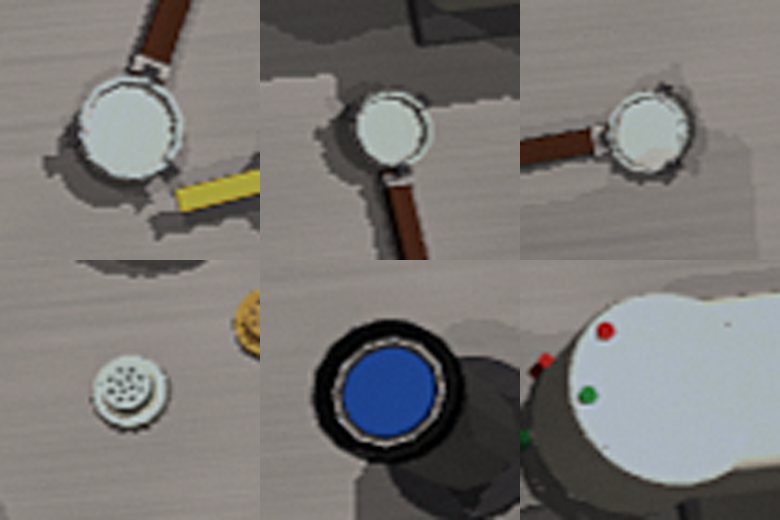

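Crop: the candidate at (327,257) has a rim about 28 px wide, roughly 71 mm. The other two are about 21 px (52 mm), so (327,257) is the holder. The head shows a red mark at (428,168) and a green mark at (423,186) on its top.

```bash
cat > m.py <<'E'
from h import *
im=cv2.cvtColor(cv2.imread('pics/top0.png'),cv2.COLOR_BGR2RGB)
def white(im,c,w,lo=185):
    h=cv2.cvtColor(im,cv2.COLOR_RGB2HSV);m=((h[...,2]>lo)&(h[...,1]<45)).astype(np.uint8)
    M=np.zeros_like(m);u,v=c;M[v-w:v+w,u-w:u+w]=m[v-w:v+w,u-w:u+w];return M
def big(m):
    cs=cv2.findContours(m,cv2.RETR_EXTERNAL,cv2.CHAIN_APPROX_NONE)[0];return max(cs,key=cv2.contourArea)
def world(n,pts,z,s=None): return np.array([ray(n,u,v,z,s) for u,v in pts])
def circ(P):
    A=np.c_[2*P[:,:2],np.ones(len(P))];x=np.linalg.lstsq(A,(P[:,:2]**2).sum(1),rcond=None)[0];return x[:2],np.sqrt(x[2]+x[0]**2+x[1]**2)
E
python3 - <<'E'
from m import *
c=big(white(im,(204,198),14,170))[:,0];print('white',circ(world('top',c,.011)),len(c))
c=big(white(im,(327,257),20,175))[:,0];print('holder',circ(world('top',c,.06)),len(c))
c=big(white(im,(441,185),36,190))[:,0];P=world('top',c,.29);
f=P[c[:,0]<440];print('head',circ(f),len(f))
h=circ(f)[0]
for nm,p in(('red',(428,168.5)),('green',(422.8,185.8))):
    d=ray('top',*p,.29)[:2]-h;print(nm,np.hypot(*d),np.degrees(np.arctan2(d[1],d[0])))
g=blobs(im,(0,0,0),(179,255,45),50)[0]
print([x for x in g if abs(x[0][0]-122)<12 and abs(x[0][1]-219)<12])
b,mk,_=blobs(im,(110,150,80),(125,255,255));print('well',circ(world('top',big(mk)[:,0],.157)))
# handle line
_,mk,l=blobs(im,(0,110,30),(12,255,140),200);i=l[213,342];v,u=np.nonzero(l==i);P=world('top',np.c_[u,v],.041)[:,:2];m=P.mean(0);d=np.linalg.svd(P-m)[2][0];print('handle',m,np.degrees(np.arctan2(d[1],d[0])))
E
```

```text
white (array([0.62953907, 0.2198176 ]), np.float64(0.023931990316805513)) 52
holder (array([ 0.43321924, -0.08398972]), np.float64(0.027972898000539655)) 71
head (array([ 0.53104606, -0.29376469]), np.float64(0.028297534665660685)) 208
red 0.03636870651841484 9.961207627807175
green 0.02300421922794033 89.26107296743533
[]
well (array([0.55274234, 0.38716545]), np.float64(0.02700775611620594))
handle [ 0.54653013 -0.14121636] 153.56292986436267
```

```bash
cat >> h.py <<'E'
def go(p,xdir=None):
    """tool-frame shift to world point p (TCP), and turn about tool z so tool x heads xdir deg"""
    s=r.sense();R=np.array(s['ee_rot']);d=R.T@(np.array(p)-s['tcp_pos']);print('shift',d.round(4))
    a=np.degrees(np.arctan2(R[1,0],R[0,0]));print('tool x heading',a.round(2),'tilt',R[:,2].round(4),'tcp',np.round(s['tcp_pos'],4))
    if xdir is not None: print('turn az units (mod 180)',-((xdir-a+90)%180-90)/6)
def F():
    s=r.sense();print('F',np.round(s['wrist_force'],2),'M',np.round(s['moment'],2),'gw',round(s['gripper_width']*87,1),'gf',s['gripper_force'],'t',s['time_s'])
E
python3 -m handwheel '[[[0,0,0,0.02,0.01,0,0.087],[0,0,0,0.044,0.0205,0,0.087],[0,0,0,0.044,0.0205,0,0.087],[0,0,0,0.044,0.0205,0,0.087],[0,0,0,0.044,0.0205,0,0.087],[0,0,0,0.044,0.0205,0,0.087],[0,0,0,0.044,0.0205,0,0.087],[0,0,0,0.044,0.0205,0,0.087],[0,0,0,0.044,0.0205,0,0.087],[0,0,0,0.044,0.0205,0,0.087],[0,0,0,0.044,0.0205,0,0.087],[0,0,0,0.044,0.0205,0,0.087]]]'
python3 -m handwheel '[[[0,0,0,0.044,0.0205,0.0,0.087],[0,0,0,0.010,0.004,0.03,0.087],[0,0,0,0,0,0.03,0.087],[0,0,0,0,0,0,0.087],[0,0,0,0,0,0,0.087]]]'
python3 - <<'E'
from h import *
s,a=cap('wrist','w1');print(s['tcp_pos'],s['joints'])
go([.6295,.2198,.1])
E
```

```text
time_s: 1.3
tcp_pos: [0.5839, 0.2543, 0.2224]
ee_rot: [[0.971, -0.241, -0.001], [-0.241, -0.971, -0.0], [-0.001, 0.001, -1.0]]
wrist_force: [0.2, 1.7, -0.1]
gripper_width: 0.997
gripper_force: 0.0
time_s: 1.8
tcp_pos: [0.6294, 0.2193, 0.1626]
ee_rot: [[0.971, -0.24, -0.001], [-0.24, -0.971, -0.001], [-0.0, 0.001, -1.0]]
wrist_force: [-0.3, -0.5, 1.6]
gripper_width: 1.001
gripper_force: 0.0
[0.62936895 0.21934557 0.16261666] [ 3.31081678e+01  2.85208938e+01  2.05321595e+00  5.05150532e-02
 -6.36040911e+01  4.29618888e+01]
shift [-0.0005  0.0006  0.0641]
tool x heading -13.87 tilt [ 2.2e-03  2.0e-04 -1.0e+00] tcp [0.63   0.2202 0.1641]
```

View pics/w1.png

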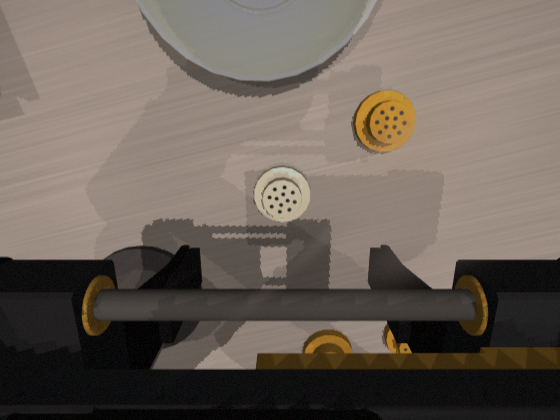

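The wrist view shows the white die at about (282,195), a bronze die at (386,121), and two more bronze dies behind the fingers. I'll fit the white die's flange here.

```bash
python3 - <<'E'
from m import *
s=r.sense();s['tcp_pos']=np.array([.6296,.2198,.1634])
w=cv2.cvtColor(cv2.imread('pics/w1.png'),cv2.COLOR_BGR2RGB)
h=cv2.cvtColor(w,cv2.COLOR_RGB2HSV);M=np.zeros(h.shape[:2],np.uint8)
M[150:235,240:325]=(h[...,2]>185)[150:235,240:325]
c=big(M);print(cv2.boundingRect(c),cv2.minEnclosingCircle(c));print(circ(world('wrist',cv2.convexHull(c)[:,0],.011,s)))
b,mk,l=blobs(w,(10,130,100),(24,255,255),500);print([x for x in b if x[0][1]<300])
c=big((l==l[104,386]).astype(np.uint8));print('bronze',circ(world('wrist',cv2.convexHull(c)[:,0],.011,s)))
E
```

```text
(255, 168, 55, 53) ((281.90740966796875, 194.5), 27.463865280151367)
(array([0.62867884, 0.22379675]), np.float64(0.02560758341500658))
[([385.2, 120.4], 2633, [355, 90, 61, 62])]
bronze (array([0.67171552, 0.11890872]), np.float64(0.02651521741454951))
```

```bash
python3 -m handwheel '[[[0,0,0,0,-0.002,0.04,0.087],[0,0,0,0,0,0.04,0.087],[0,0,0,0,0,0.04,0.087],[0,0,0,0,0,0.02,0.087],[0,0,0,0,0,0.01,0.087],[0,0,0,0,0,0,0.04],[0,0,0,0,0,0,0.03],[0,0,0,0,0,0,0.03],[0,0,0,0,0,0,0.03],[0,0,0,0,0,0,0.03]]]'
python3 -m handwheel '[[[0,0,0,0,0,0,0.03],[0,0,0,0,0,0,0.03],[0,0,0,0,0,0,0.03],[0,0,0,0,0,0,0.03]]]'
```

```text
time_s: 2.85
tcp_pos: [0.6303, 0.2223, 0.0136]
ee_rot: [[0.971, -0.24, 0.001], [-0.24, -0.971, 0.001], [0.001, -0.001, -1.0]]
wrist_force: [-0.5, -0.5, -0.1]
gripper_width: 0.626
gripper_force: 0.0
time_s: 3.25
tcp_pos: [0.6298, 0.222, 0.0126]
ee_rot: [[0.971, -0.24, -0.0], [-0.24, -0.971, -0.0], [-0.0, 0.0, -1.0]]
wrist_force: [-1.7, -1.1, 0.9]
gripper_width: 0.401
gripper_force: 30.0
```

```bash
python3 -m handwheel '[[[0,0,0,0,0,0,0.06],[0,0,0,0,0,0,0.06],[0,0,0,0,0,0,0.06],[0,0,0,0,0,-0.025,0.06],[1.25,0,0,0,0,0,0.06]]]' >/dev/null; echo; python3 - <<'E'
from h import *
F();go([.629,.222,.038],-104)
E
```

```text
F [0.51 0.05 0.68] M [-0.28  0.1   0.07] gw 58.8 gf 0.0 t 3.75
shift [-0.0021  0.0045  0.0012]
tool x heading -13.55 tilt [ 0.0373  0.1303 -0.9908] tcp [0.6321 0.2257 0.0398]
turn az units (mod 180) -14.925050391832494
```

I put that last turn on the wrong axis (a 7.5° tilt in clear air), so I'll undo it and then rotate about z.

```bash
python3 -m handwheel '[[[-1.25,0,0,0,0,0,0.06],[0,0,0,0,0,0,0.06]]]'
python3 -m handwheel '[[[0,0,1.25,0,0,0,0.06],[0,0,1.25,0,0,0,0.06],[0,0,1.25,0,0,0,0.06],[0,0,1.25,0,0,0,0.06],[0,0,1.25,0,0,0,0.06],[0,0,1.25,0,0,0,0.06],[0,0,1.25,0,0,0,0.06],[0,0,1.25,0,0,0,0.06],[0,0,1.25,0,0,0,0.06],[0,0,1.25,0,0,0,0.06],[0,0,1.25,0,0,0,0.06],[0,0,1.25,0,0,0,0.06]]]'
python3 -m handwheel '[[[0,0,0,0,0,0.015,0.06],[0,0,0,0,0,0.01,0.06],[0,0,0,0,0,0,0.03],[0,0,0,0,0,0,0.03],[0,0,0,0,0,0,0.03],[0,0,0,0,0,0,0.03],[0,0,0,0,0,0,0.03],[0,0,0,0,0,0,0.03]]]'
python3 -m handwheel '[[[0,0,0,0,0,0,0.06],[0,0,0,0,0,0,0.06],[0,0,0,0,0,0,0.06],[0,0,0,0,0,0,0.06],[0,0,0,0,0,-0.03,0.087],[0,0,0,0,0,-0.04,0.087],[0,0,0,0,0,-0.04,0.087],[0,0,0,0,0,-0.04,0.087],[0,0,0,0,0,0,0.087],[0,0,0,0,0,0,0.087],[0,0,0,0,0,0,0.087]]]'
python3 - <<'E'
from m import *
s,w=cap('wrist','w2');_,t=cap('top','top2')
q=proj('wrist',[.629,.222,.02],s).round();print(q);u,v=q.astype(int)
h=cv2.cvtColor(w,cv2.COLOR_RGB2HSV);M=np.zeros(h.shape[:2],np.uint8)
sl=np.s_[v-45:v+45,u-45:u+45];M[sl]=(h[...,2]>185)[sl]
c=big(M);print(cv2.minEnclosingCircle(c));p=circ(world('wrist',cv2.convexHull(c)[:,0],.011,s));print(p,s['tcp_pos'],p[0]-s['tcp_pos'][:2])
c=big(white(t,(204,198),14,170))[:,0];print('top',circ(world('top',c,.011)),cv2.minEnclosingCircle(c))
print(s['ee_rot'])
E
```

```text
time_s: 3.95
tcp_pos: [0.6307, 0.2232, 0.0378]
ee_rot: [[0.971, -0.238, 0.002], [-0.238, -0.971, -0.001], [0.002, 0.001, -1.0]]
wrist_force: [-1.0, 0.1, -0.0]
gripper_width: 0.689
gripper_force: 0.0
time_s: 5.15
tcp_pos: [0.6296, 0.2223, 0.0372]
ee_rot: [[-0.245, -0.97, -0.0], [-0.97, 0.245, 0.001], [-0.001, 0.0, -1.0]]
wrist_force: [0.7, 0.6, -0.7]
gripper_width: 0.689
gripper_force: 0.0
time_s: 5.95
tcp_pos: [0.6301, 0.2223, 0.013]
ee_rot: [[-0.24, -0.971, 0.001], [-0.971, 0.24, 0.0], [-0.001, -0.001, -1.0]]
wrist_force: [0.3, 0.2, 0.4]
gripper_width: 0.407
gripper_force: 30.0
time_s: 7.05
tcp_pos: [0.6289, 0.2217, 0.1611]
ee_rot: [[-0.241, -0.971, -0.003], [-0.971, 0.241, -0.001], [0.002, 0.002, -1.0]]
wrist_force: [-0.0, -0.4, -0.1]
gripper_width: 0.994
gripper_force: 0.0
[283. 196.]
((283.01593017578125, 194.5537872314453), 28.021514892578125)
(array([0.62915186, 0.22298586]), np.float64(0.025704483227081423)) [0.62892482 0.22169773 0.16113366] [0.00022704 0.00128813]
top (array([0.62905398, 0.21900011]), np.float64(0.020138037814920417)) ((203.0, 197.0), 9.486932754516602)
[[-2.40726615e-01 -9.70589678e-01 -2.52477992e-03]
 [-9.70591798e-01  2.40729540e-01 -9.22392411e-04]
 [ 1.50305366e-03  2.22848628e-03 -9.99996387e-01]]
```

Regripping centred the die, which shows the wrist camera is accurate to about 1 mm. I'll pick the die up and look at the holder from beside it.

```bash
python3 -m handwheel '[[[0,0,0,0,0,0.04,0.087],[0,0,0,0,0,0.045,0.07],[0,0,0,0,0,0.045,0.06],[0,0,0,0,0,0.02,0.06],[0,0,0,0,0,0,0.03],[0,0,0,0,0,0,0.03],[0,0,0,0,0,0,0.03],[0,0,0,0,0,0,0.03],[0,0,0,0,0,0,0.03],[0,0,0,0,0,-0.02,0.03],[0,0,0,0,0,-0.04,0.03],[0,0,0,0,0,-0.04,0.03]]]'
python3 -m handwheel '[[[0,0,0,0.0171,0.007,-0.04,0.03],[0,0,0,0.0343,0.0143,-0.04,0.03],[0,0,0,0.0343,0.0143,-0.007,0.03],[0,0,0,0.0343,0.0143,0,0.03],[0,0,0,0.0343,0.0143,0,0.03],[0,0,0,0.0343,0.0143,0,0.03],[0,0,0,0.0343,0.0143,0,0.03],[0,0,0,0.0343,0.0143,0,0.03],[0,0,0,0.0171,0.0073,0,0.03],[0,0,0,0,0,0,0.03],[0,0,0,0,0,0,0.03]]]'
python3 - <<'E'
from h import *
cap('wrist','w3');go([.452,-.017,.2])
E
```

```text
time_s: 8.35
tcp_pos: [0.6292, 0.2217, 0.1134]
ee_rot: [[-0.24, -0.971, -0.001], [-0.971, 0.24, -0.001], [0.001, 0.001, -1.0]]
wrist_force: [1.1, 0.5, -0.4]
gripper_width: 0.407
gripper_force: 30.0
time_s: 9.45
tcp_pos: [0.4554, -0.014, 0.1969]
ee_rot: [[-0.241, -0.971, 0.002], [-0.971, 0.241, 0.001], [-0.001, -0.002, -1.0]]
wrist_force: [0.2, 0.5, -0.2]
gripper_width: 0.4
gripper_force: 30.0
shift [ 0.0041  0.0028 -0.0033]
tool x heading -103.9 tilt [ 1.7e-03  4.0e-04 -1.0e+00] tcp [ 0.4557 -0.0137  0.1967]
```

View pics/w3.png

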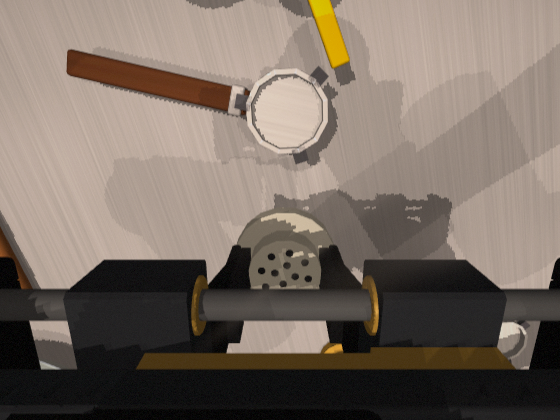

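The wrist view shows the holder's rim centred near (288,111) with the handle to the left, ending at about (70,62). The held die is at about (287,240). The yellow handle's tip is at about (340,65).

```bash
python3 - <<'E'
from m import *
s=r.sense();s['tcp_pos']=np.array([.4556,-.0139,.1968])
w=cv2.cvtColor(cv2.imread('pics/w3.png'),cv2.COLOR_BGR2RGB)
g=cv2.medianBlur(cv2.cvtColor(w,cv2.COLOR_RGB2GRAY),3)
for p2 in(25,35):
  print(cv2.HoughCircles(g[50:170,220:360],cv2.HOUGH_GRADIENT,1,5,param1=100,param2=p2,minRadius=30,maxRadius=46))
# radial edge search: outermost bright->dark
c0=np.array([288,111.]);P=[];Q=[]
for a in np.arange(0,360,3):
    d=np.array([np.cos(np.radians(a)),np.sin(np.radians(a))]);rr=np.arange(30,50,.5)
    l=np.array([cv2.getRectSubPix(w.astype(np.float32),(1,1),tuple(c0+x*d)).ravel().mean() for x in rr])
    k=np.argmin(l[4:]-l[:-4]);Q.append((a,rr[k]+1,(l[k+4]-l[k])));P.append(c0+(rr[k]+1)*d)
Q=np.array(Q);ok=(Q[:,2]<-25)&(abs(Q[:,1]-np.median(Q[:,1]))<3)
W=world('wrist',np.array(P)[ok],.06,s);print(ok.sum(),np.median(Q[:,1]),circ(W))
c,_=circ(W);print('shift',c)
b,mk,l=blobs(w,(0,90,30),(14,255,170),800);print(b)
i=[k for k in [l[v,u] for u,v in((150,82),(150,88),(150,78))] if k][0];v,u=np.nonzero(l==i)
H=world('wrist',np.c_[u,v],.041,s)[:,:2];m=H.mean(0);d=np.linalg.svd(H-m)[2][0];d*=np.sign(d@(m-c));t=(H-m)@d;print('handle dir',np.degrees(np.arctan2(d[1],d[0])),'m',m,'extent from cup',(m-c)@d+np.array([t.min(),t.max()]),'lateral of cup',np.cross(d,c-m))
E
```

```text
[[[69.5 61.5 34.3]
  [64.5 60.5 38.8]
  [73.5 65.5 44.3]
  [69.5 52.5 43.2]
  [64.5 54.5 42.1]
  [75.5 58.5 45.4]
  [59.5 63.5 39.9]
  [67.5 69.5 45.4]
  [56.5 59.5 45.4]]]
[[[69.5 61.5 34.3]
  [64.5 60.5 38.8]
  [68.5 56.5 38.8]
  [63.5 55.5 36.6]
  [69.5 66.5 36.5]
  [64.5 66.5 35.5]]]
51 36.0 (array([ 0.43446598, -0.08328309]), np.float64(0.028435688400447474))
shift [ 0.43446598 -0.08328309]
[([147.7, 79.9], 4199, [67, 50, 164, 61])]Traceback (most recent call last):
  File "<stdin>", line 18, in <module>
  File "m.py", line 8, in world
    def world(n,pts,z,s=None): return np.array([ray(n,u,v,z,s) for u,v in pts])
                                                ~~~^^^^^^^^^^^
  File "h.py", line 13, in ray
    K,R,o=campose(n,s);d=R@np.linalg.solve(K,[u,v,1.]);return o+d*(z-o[2])/d[2]
          ~~~~~~~^^^^^
  File "h.py", line 8, in campose
    c=cams.get_calibration(n); K=np.array(c['camera_matrix'])
ValueError: time passes only in moves, steps and waits
```

```bash
python3 - <<'E'
import re
t=open('h.py').read()
t=t.replace("import numpy as np, cv2","import numpy as np, cv2, functools").replace("def campose(n,s=None):\n    c=cams.get_calibration(n)","@functools.cache\ndef calib(n): return cams.get_calibration(n)\ndef campose(n,s=None):\n    c=calib(n)")
t+='''
def world(n,pts,z,s=None):
    K,R,o=campose(n,s);p=np.c_[np.array(pts,float).reshape(-1,2),np.ones(len(pts))];d=(R@np.linalg.solve(K,p.T)).T
    return o+d*((z-o[2])/d[:,2:])
'''
open('h.py','w').write(t)
m=open('m.py').read();m=re.sub(r"def world.*\n","",m);open('m.py','w').write(m)
E
python3 - <<'E'
from m import *
s=r.sense();s['tcp_pos']=np.array([.4556,-.0139,.1968])
w=cv2.cvtColor(cv2.imread('pics/w3.png'),cv2.COLOR_BGR2RGB)
c=np.array([.4345,-.0833])
b,mk,l=blobs(w,(0,90,30),(14,255,170),800)
v,u=np.nonzero(l==l[80,148])
H=world('wrist',np.c_[u,v],.036,s)[:,:2];m=H.mean(0);d=np.linalg.svd(H-m)[2][0];d*=np.sign(d@(m-c));t=(H-m)@d;print('handle dir',np.degrees(np.arctan2(d[1],d[0])),'m',m,'extent from cup',(m-c)@d+np.array([t.min(),t.max()]),'lateral',d[0]*(c-m)[1]-d[1]*(c-m)[0])
# outer wall of the rim
h=cv2.cvtColor(w,cv2.COLOR_RGB2HSV)
for th in(190,200,210):
    M=np.zeros(h.shape[:2],np.uint8);M[55:170,250:345]=((h[...,2]>th)&(h[...,1]<40))[55:170,250:345]
    k=big(M);print(th,cv2.minEnclosingCircle(k),circ(world('wrist',cv2.convexHull(k)[:,0],.06,s)))
go([c[0],c[1],.1])
E
```

```text
handle dir -26.39038013538112 m [ 0.54711691 -0.13955849] extent from cup [0.05360496 0.19654777] lateral 0.00033908419539676465
190 ((287.40289306640625, 111.44062042236328), 34.74617385864258) (array([ 0.43456988, -0.08359911]), np.float64(0.02773337541737036))
200 ((287.40289306640625, 111.44062042236328), 34.746177673339844) (array([ 0.43528022, -0.0838707 ]), np.float64(0.027220022525591046))
210 ((285.0, 111.5), 34.033172607421875) (array([ 0.43603625, -0.08396112]), np.float64(0.026637629728426936))
shift [0.0728 0.004  0.0966]
tool x heading -103.9 tilt [ 1.7e-03  4.0e-04 -1.0e+00] tcp [ 0.4557 -0.0137  0.1967]
```

```bash
python3 -m handwheel '[[[0,0,0,0.033,0.0022,0,0.03],[0,0,0,0.04,0.0022,0,0.03],[0,0,0,0,0,0.04,0.03],[0,0,0,0,0,0.04,0.03],[0,0,0,0,0,0.03,0.03],[0,0,0,0,0,0.01,0.03],[0,0,0,0,0,0.005,0.03],[0,0,0,0,0,0.004,0.03],[0,0,0,0,0,0,0.03],[0,0,0,0,0,0,0.03]]]'
python3 - <<'E'
from h import *
F();go([.4345,-.0835,.0635])
E
```

```text
time_s: 10.5
tcp_pos: [0.4352, -0.0833, 0.069]
ee_rot: [[-0.239, -0.971, 0.004], [-0.971, 0.239, 0.0], [-0.001, -0.004, -1.0]]
wrist_force: [0.6, 0.3, -1.2]
gripper_width: 0.406
gripper_force: 29.8
F [ 0.62  0.35 -1.19] M [ 0.11 -0.08 -0.  ] gw 35.3 gf 29.830638340602036 t 10.5
shift [0.0004 0.0006 0.0055]
tool x heading -103.81 tilt [ 4.1e-03  1.0e-04 -1.0e+00] tcp [ 0.4352 -0.0833  0.069 ]
```

```bash
python3 -m handwheel '[[[0,0,0,0,0,0.002,0.03],[0,0,0,0,0,0.001,0.03],[0,0,0,0,0,0.001,0.03],[0,0,0,0,0,0,0.03],[0,0,0,0,0,0,0.03]]]'
python3 -m handwheel '[[[0,0,0,0,0,0.001,0.03],[0,0,0,0,0,0.0,0.03],[0,0,0,0,0,0,0.03]]]'
```

```text
time_s: 11.0
tcp_pos: [0.4346, -0.0836, 0.0644]
ee_rot: [[-0.239, -0.971, 0.003], [-0.971, 0.239, -0.0], [-0.001, -0.003, -1.0]]
wrist_force: [-1.3, 1.3, 8.4]
gripper_width: 0.405
gripper_force: 29.8
time_s: 11.3
tcp_pos: [0.4344, -0.0836, 0.0638]
ee_rot: [[-0.239, -0.971, 0.003], [-0.971, 0.239, -0.0], [-0.001, -0.003, -1.0]]
wrist_force: [-3.2, 2.0, 12.7]
gripper_width: 0.403
gripper_force: 29.9
```

```bash
python3 -m handwheel '[[[0,0,0,0,0,-0.001,0.06],[0,0,0,0,0,0,0.06],[0,0,0,0,0,0,0.06],[0,0,0,0,0,0,0.06],[0,0,0,0,0,-0.02,0.06],[0,0,0,0,0,-0.03,0.06],[0,0,0,0,0,-0.04,0.087],[0,0,0,-0.01,0,-0.03,0.087],[0,0,0,0,0,0,0.087],[0,0,0,0,0,0,0.087]]]'
python3 - <<'E'
from h import *
s,w=cap('wrist');c=proj('wrist',[.4345,-.0835,.06],s).astype(int);print(c)
a=w[c[1]-60:c[1]+60,c[0]-80:c[0]+80]
cv2.imwrite('pics/w4.png',cv2.resize(a,(640,480),interpolation=cv2.INTER_CUBIC)[...,::-1])
go([.5554,-.1435,.17])
E
```

```text
time_s: 12.3
tcp_pos: [0.4352, -0.0741, 0.1833]
ee_rot: [[-0.24, -0.971, 0.001], [-0.971, 0.24, 0.001], [-0.001, -0.0, -1.0]]
wrist_force: [-0.7, -0.2, -0.9]
gripper_width: 0.951
gripper_force: 0.0
[281 190]
shift [ 0.0381 -0.1341  0.0121]
tool x heading -103.93 tilt [-1.8e-03  2.0e-04 -1.0e+00] tcp [ 0.4344 -0.0743  0.1823]
```

View pics/w4.png

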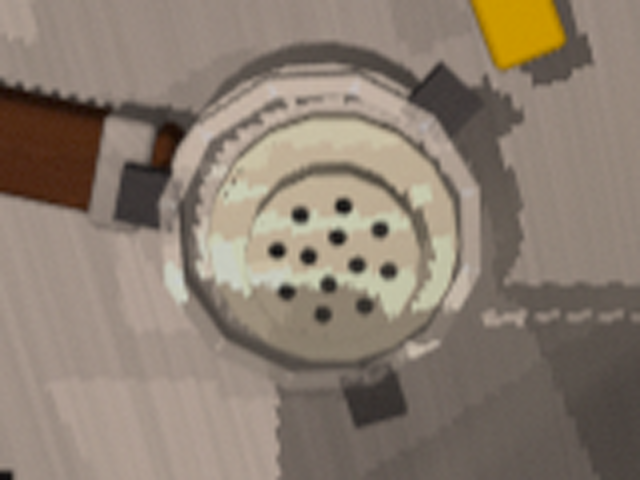

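The white die is seated inside the rim. The lugs show dark at (145,195), (448,95) and (375,398). Next I'll look down on the extruder's head.

```bash
python3 -m handwheel '[[[0,0,0,0,0,-0.03,0.087],[0,0,0,0,0,-0.045,0.087],[0,0,0,0,0,-0.045,0.087],[0,0,0,0.01,-0.01,-0.045,0.087],[0,0,0,0.02,-0.02,-0.04,0.087],[0,0,0,0.03,-0.025,-0.022,0.087],[0,0,0,0.03,-0.03,0,0.087],[0,0,0,0.03,-0.03,0,0.087],[0,0,0,0.03,-0.025,0,0.087],[0,0,0,0.0155,-0.007,0,0.087],[0,0,0,0,0,0,0.087],[0,0,0,0,0,0,0.087]]]'
python3 - <<'E'
from h import *
cap('wrist','w5');go([.538,-.27,.41]);print(r.sense()['joints'].round(1))
E
```

```text
time_s: 13.55
tcp_pos: [0.5378, -0.2702, 0.4088]
ee_rot: [[-0.241, -0.971, -0.003], [-0.971, 0.241, 0.001], [-0.0, 0.003, -1.0]]
wrist_force: [-0.1, 0.1, 0.0]
gripper_width: 0.996
gripper_force: 0.0
shift [ 0.0003 -0.0003 -0.0003]
tool x heading -103.89 tilt [-1.1e-03  5.0e-04 -1.0e+00] tcp [ 0.5378 -0.2697  0.4097]
[-11.2  16.3  18.2  -0.  -91.9  -2.7]
```

View pics/w5.png

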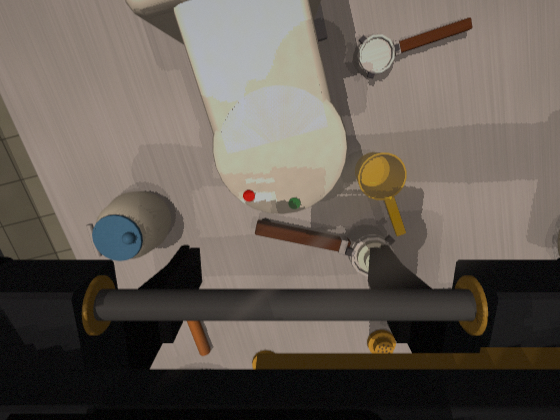

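The wrist view shows the head's top disc centred near (280,147) with a radius of about 66 px. The red mark is at (249,196) and the green at (295,202). The arm runs up the image to the column.

```bash
python3 - <<'E'
from m import *
s=r.sense();s['tcp_pos']=np.array([.5378,-.2699,.4095])
w=cv2.cvtColor(cv2.imread('pics/w5.png'),cv2.COLOR_BGR2RGB)
L=cv2.GaussianBlur(w,(3,3),0).astype(np.float32)
c0=np.array([280,148.])
for it in range(3):
    P=[]
    for a in np.arange(-5,186,3):
        d=np.array([np.cos(np.radians(a)),np.sin(np.radians(a))]);rr=np.arange(56,74,.5)
        l=np.array([cv2.getRectSubPix(L,(1,1),tuple(map(float,c0+x*d))).mean() for x in rr]);k=np.argmin(l[4:]-l[:-4])
        if l[k+4]-l[k]<-20:P.append((c0+(rr[k]+1)*d))
    P=np.array(P);W=world('wrist',P,.29,s);c,R=circ(W);e=abs(np.hypot(*(W[:,:2]-c).T)-R);W=W[e<.002];c,R=circ(W)
    c0=proj('wrist',[*c,.29],s)
print(len(P),len(W),'centre',c,R,c0)
h=cv2.cvtColor(w,cv2.COLOR_RGB2HSV)
for nm,lo,hi in(('red',(0,180,90),(8,255,255)),('green',(55,120,30),(90,255,255))):
    for q,a,b in blobs(w,lo,hi,15)[0]:
        p=ray('wrist',*q,.29,s)[:2];d=p-c;print(nm,q,a,np.hypot(*d),np.degrees(np.arctan2(d[1],d[0])))
# arm edges
E
```

```text
50 28 centre [ 0.53144035 -0.30707147] 0.05232994566338866 [279.44325867 157.53173815]
red [248.4, 195.3] 97 0.04125511373183388 36.46753406702636
```

```bash
python3 - <<'E'
from m import *
s=r.sense();s['tcp_pos']=np.array([.5378,-.2699,.4095])
w=cv2.cvtColor(cv2.imread('pics/w5.png'),cv2.COLOR_BGR2RGB)
g=cv2.medianBlur(cv2.cvtColor(w,cv2.COLOR_RGB2GRAY),5)
print(cv2.HoughCircles(g[70:235,190:370],cv2.HOUGH_GRADIENT,1,20,param1=80,param2=20,minRadius=58,maxRadius=74))
h=cv2.cvtColor(w,cv2.COLOR_RGB2HSV)
M=(h[...,2]>218).astype(np.uint8);M[:,:190]=0;M[:,350:]=0;M[225:]=0
M=cv2.morphologyEx(M,cv2.MORPH_OPEN,np.ones((3,3)))
k=big(M);hull=cv2.convexHull(k)[:,0];p=k[:,0];p=p[(p[:,1]>125)]
hp=cv2.convexHull(p.astype(np.int32),returnPoints=True)[:,0];hp=hp[hp[:,1]>126]
W=world('wrist',hp,.29,s)
for _ in range(4):
    c,R=circ(W);e=abs(np.hypot(*(W[:,:2]-c).T)-R);W=W[e<max(.0015,np.percentile(e,85))] if e.max()>.0015 else W
print(len(hp),len(W),c,R,proj('wrist',[*c,.29],s),e.max())
gr=blobs(w,(40,60,20),(95,255,255),10)[0]
for nm,q in [('red',(248.4,195.3))]+[('g',x[0]) for x in gr if 270<x[0][0]<320 and 180<x[0][1]<220]:
    d=ray('wrist',*q,.29,s)[:2]-c;print(nm,q,np.hypot(*d),np.degrees(np.arctan2(d[1],d[0])))
E
```

```text
[[[89.5 76.5 66.6]]]Traceback (most recent call last):
  File "<stdin>", line 9, in <module>
  File "m.py", line 7, in big
    cs=cv2.findContours(m,cv2.RETR_EXTERNAL,cv2.CHAIN_APPROX_NONE)[0];return max(cs,key=cv2.contourArea)
                                                                             ~~~^^^^^^^^^^^^^^^^^^^^^^^^
ValueError: max() iterable argument is empty
```

```bash
python3 - <<'E'
from m import *
s=r.sense();s['tcp_pos']=np.array([.5378,-.2699,.4095])
w=cv2.cvtColor(cv2.imread('pics/w5.png'),cv2.COLOR_BGR2RGB)
L=cv2.GaussianBlur(w,(3,3),0).astype(np.float32)
c0=np.array([279.5,146.5]);print(ray('wrist',*c0,.29,s))
P=[]
for a in np.arange(0,181,3):
    d=np.array([np.cos(np.radians(a)),np.sin(np.radians(a))]);rr=np.arange(60,75,.5)
    l=np.array([cv2.getRectSubPix(L,(1,1),tuple(map(float,c0+x*d))).mean() for x in rr]);g=l[3:]-l[:-3];k=np.argmax(abs(g))
    P.append((*(c0+(rr[k]+.75)*d),rr[k]+.75,g[k],a))
P=np.array(P);print([(int(x[4]),x[2],int(x[3])) for x in P])
ok=(abs(P[:,2]-np.median(P[:,2]))<2.5)&(abs(P[:,3])>15);W=world('wrist',P[ok,:2],.29,s);c,R=circ(W);print(ok.sum(),c,R)
gr=blobs(w,(35,50,10),(100,255,255),8)[0]
for nm,q in [('red',(248.4,195.3))]+[('g',x[0]) for x in gr if 270<x[0][0]<320 and 180<x[0][1]<220]:
    d=ray('wrist',*q,.29,s)[:2]-c;print(nm,q,np.hypot(*d),np.degrees(np.arctan2(d[1],d[0])))
E
```

```text
[ 0.52921351 -0.31570743  0.29      ]
[(0, np.float64(66.75), -54), (3, np.float64(66.75), -50), (6, np.float64(66.25), -50), (9, np.float64(66.25), -48), (12, np.float64(66.75), -48), (15, np.float64(66.75), -46), (18, np.float64(66.25), -44), (21, np.float64(66.25), -44), (24, np.float64(66.75), -43), (27, np.float64(66.75), -39), (30, np.float64(66.75), -38), (33, np.float64(66.25), -38), (36, np.float64(66.75), -39), (39, np.float64(66.75), -41), (42, np.float64(66.75), -38), (45, np.float64(66.75), -39), (48, np.float64(66.75), -35), (51, np.float64(66.75), -33), (54, np.float64(66.25), -27), (57, np.float64(66.25), -25), (60, np.float64(66.75), -25), (63, np.float64(69.25), -14), (66, np.float64(73.75), -8), (69, np.float64(64.25), -27), (72, np.float64(66.75), 25), (75, np.float64(66.75), 25), (78, np.float64(66.75), 27), (81, np.float64(66.75), 25), (84, np.float64(66.75), 27), (87, np.float64(66.75), 24), (90, np.float64(73.75), -24), (93, np.float64(73.75), -29), (96, np.float64(72.75), -30), (99, np.float64(72.75), -44), (102, np.float64(72.75), -42), (105, np.float64(73.7
[... 238 characters left out ...]
.75), -14), (132, np.float64(65.75), -12), (135, np.float64(65.75), -9), (138, np.float64(65.75), -14), (141, np.float64(65.75), -12), (144, np.float64(65.75), -16), (147, np.float64(65.75), -19), (150, np.float64(66.25), -18), (153, np.float64(65.75), -17), (156, np.float64(65.75), -17), (159, np.float64(66.25), -21), (162, np.float64(66.25), -20), (165, np.float64(66.25), -23), (168, np.float64(66.25), -28), (171, np.float64(66.25), -26), (174, np.float64(66.25), -26), (177, np.float64(66.25), -26), (180, np.float64(66.25), -28)]
41 [ 0.52962802 -0.31333767] 0.05385456660616309
red (248.4, 195.3) 0.046605715706546896 41.344253619490395
g [294.0, 203.0] 0.04662070321542179 90.91977547376123
```

```bash
python3 -m handwheel '[[[0,0,0,0.025,-0.016,0,0.087],[0,0,0,0.025,-0.016,0,0.087]]]' >/dev/null
python3 -m handwheel '[[[0,0,1.425,0,0,0,0.087],[0,0,1.425,0,0,0,0.087],[0,0,1.425,0,0,0,0.087],[0,0,1.425,0,0,0,0.087],[0,0,1.425,0,0,0,0.087],[0,0,1.425,0,0,0,0.087],[0,0,1.425,0,0,0,0.087],[0,0,1.425,0,0,0,0.087],[0,0,1.425,0,0,0,0.087],[0,0,1.425,0,0,0,0.087],[0,0,1.425,0,0,0,0.087],[0,0,1.425,0,0,0,0.087]]]'
python3 -m handwheel '[[[0,0,0,0,0,0,0.087],[0,0,0,0,0,0,0.087],[0,0,0,0,0,0,0.087]]]'
cat > head.py <<'E'
from m import *
s,w=cap('wrist','w6');print(s['tcp_pos'])
g=cv2.medianBlur(cv2.cvtColor(w,cv2.COLOR_RGB2GRAY),5)
hc=cv2.HoughCircles(g[60:245,180:380],cv2.HOUGH_GRADIENT,1,20,param1=80,param2=15,minRadius=60,maxRadius=72);print(hc)
def edges(c0,w):
    L=cv2.GaussianBlur(w,(3,3),0).astype(np.float32);P=[]
    for a in np.arange(0,360,3):
        d=np.array([np.cos(np.radians(a)),np.sin(np.radians(a))]);rr=np.arange(60,75,.5)
        l=np.array([cv2.getRectSubPix(L,(1,1),tuple(map(float,c0+x*d))).mean() for x in rr]);gg=l[3:]-l[:-3];k=np.argmax(abs(gg))
        P.append((*(c0+(rr[k]+.75)*d),rr[k]+.75,gg[k]))
    P=np.array(P);return P[(abs(P[:,2]-np.median(P[:,2]))<2)&(abs(P[:,3])>12)]
c0=hc[0][0][:2]+[180,60];P=edges(c0,w)
for z in(.28,.29):
    c,R=circ(world('wrist',P[:,:2],z,s));print(z,len(P),c,R)
    for nm,lo,hi in(('red',(0,150,60),(10,255,255)),('g',(35,50,10),(100,255,255))):
        for q,a,b in blobs(w,lo,hi,10)[0]:
            p=ray('wrist',*q,z,s)[:2];d=p-c
            if .03<np.hypot(*d)<.06: print(nm,q,p,np.hypot(*d),np.degrees(np.arctan2(d[1],d[0])))
E
python3 head.py
```

```text
time_s: 15.0
tcp_pos: [0.5569, -0.3248, 0.4111]
ee_rot: [[-0.893, 0.45, 0.001], [0.45, 0.893, -0.0], [-0.001, 0.0, -1.0]]
wrist_force: [0.3, -0.4, -0.6]
gripper_width: 0.999
gripper_force: 0.0
time_s: 15.3
tcp_pos: [0.5572, -0.3259, 0.4106]
ee_rot: [[-0.896, 0.444, 0.001], [0.444, 0.896, -0.0], [-0.001, 0.0, -1.0]]
wrist_force: [-0.4, -0.6, 0.5]
gripper_width: 0.999
gripper_force: 0.0
[ 0.55717048 -0.3258616   0.41058923]
[[[102.5 104.5  64.6]]]
0.28 73 [ 0.53059359 -0.31360841] 0.055710836916741384
red [332.8, 190.2] [ 0.5672315  -0.28299403] 0.047744915357225526 39.88189668472523
g [332.6, 143.0] [ 0.53002606 -0.26654113] 0.04707070442083661 90.69082697253664
0.29 73 [ 0.52908248 -0.3127876 ] 0.05380152999582156
red [332.8, 190.2] [ 0.56446475 -0.28322243] 0.046108614372080255 39.88189668472598
g [332.6, 143.0] [ 0.5285344 -0.2673334] 0.0454575098128032 90.69082697253648
```

View pics/w6.png

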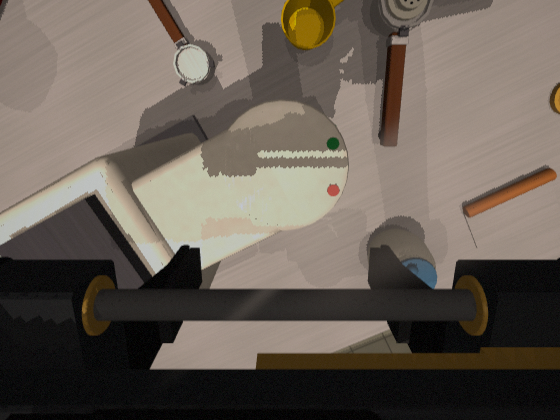

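From both headings the marks agree within 0.7 mm at z=0.29, so the mount axis is at (0.5294,-0.3132). Red lies at heading 40.9° and green at 90.9°. I'll grip the handle now.

```bash
python3 -m handwheel '[[[0,0,0,0.0104,0.0203,0,0.087],[0,0,0,0.018,0.0355,0,0.087],[0,0,0,0.018,0.0355,0,0.087],[0,0,0,0.018,0.0355,0,0.07],[0,0,0,0.018,0.0355,0,0.06],[0,0,0,0,0,0.03,0.06],[0,0,0,0,0,0.045,0.06],[0,0,0,0,0,0.045,0.06],[0,0,0,0,0,0.045,0.06],[0,0,0,0,0,0.045,0.06],[0,0,0,0,0,0.045,0.06],[0,0,0,0,0,0.04,0.06]]]'
python3 -m handwheel '[[[0,0,0,0,0,0.01,0.06],[0,0,0,0,0,0,0.06],[0,0,0,0,0,0,0.06]]]'
python3 - <<'E'
from h import *
go([.5554,-.1437,.011],153.6);s=r.sense();print(s['joints'].round(1))
E
```

```text
time_s: 16.55
tcp_pos: [0.5553, -0.1444, 0.1133]
ee_rot: [[-0.895, 0.445, -0.001], [0.445, 0.895, 0.0], [0.001, -0.0, -1.0]]
wrist_force: [1.0, -0.5, -0.8]
gripper_width: 0.69
gripper_force: 0.0
time_s: 16.85
tcp_pos: [0.5577, -0.1447, 0.1073]
ee_rot: [[-0.895, 0.445, 0.004], [0.445, 0.895, -0.001], [-0.004, 0.001, -1.0]]
wrist_force: [0.1, -0.1, 0.2]
gripper_width: 0.69
gripper_force: 0.0
shift [ 0.0028 -0.0002  0.0963]
tool x heading 153.55 tilt [ 3.7e-03 -8.0e-04 -1.0e+00] tcp [ 0.5577 -0.1447  0.1073]
turn az units (mod 180) -0.008237370614817033
[ 1.600e+00  2.340e+01 -1.560e+01  1.000e-01 -5.080e+01 -1.181e+02]
```

```bash
python3 -m handwheel '[[[0,0,0,0.002,0,0.03,0.06],[0,0,0,0,0,0.035,0.06],[0,0,0,0,0,0.02,0.06],[0,0,0,0,0,0.0105,0.06],[0,0,0,0,0,0,0.015],[0,0,0,0,0,0,0.015],[0,0,0,0,0,0,0.015],[0,0,0,0,0,0,0.015],[0,0,0,0,0,0,0.015],[0,0,0,0,0,0,0.015],[0,0,0,0,0,0,0.015]]]'
python3 - <<'E'
from h import *
F();go([.5554,-.1437,.011],153.6)
E
```

```text
time_s: 17.95
tcp_pos: [0.5544, -0.1437, 0.0102]
ee_rot: [[-0.895, 0.446, 0.001], [0.446, 0.895, -0.0], [-0.001, -0.0, -1.0]]
wrist_force: [-0.6, 1.0, 3.0]
gripper_width: 0.247
gripper_force: 30.0
F [-0.58  1.01  2.98] M [0.01 0.02 0.07] gw 21.5 gf 30.000338712707162 t 17.95
shift [-0.0009  0.0004 -0.0008]
tool x heading 153.52 tilt [ 5.e-04 -3.e-04 -1.e+00] tcp [ 0.5544 -0.1437  0.0102]
turn az units (mod 180) -0.013092893582225429
```

```bash
python3 -m handwheel '[[[0,0,0,0,0,-0.005,0.015],[0,0,0,0,0,-0.01,0.015],[0,0,0,0,0,-0.02,0.015],[0,0,0,0,0,-0.025,0.015],[0,0,0,0,0,0,0.015],[0,0,0,0,0,0,0.015],[0,0,0,0,0,0,0.015]]]'
python3 - <<'E'
from h import *
F();s,w=cap('wrist','w7');print(s['tcp_pos'],s['ee_rot'][:,0],s['ee_rot'][:,2])
cap('scene','scene7')
E
```

```text
time_s: 18.65
tcp_pos: [0.5554, -0.1437, 0.07]
ee_rot: [[-0.895, 0.446, 0.003], [0.446, 0.895, -0.0], [-0.003, 0.001, -1.0]]
wrist_force: [2.6, -0.8, 2.2]
gripper_width: 0.246
gripper_force: 30.0
F [ 2.57 -0.82  2.25] M [-0.16 -0.87 -0.11] gw 21.4 gf 30.003207558766007 t 18.65
[ 0.5553916  -0.14368465  0.06999099] [-0.89494079  0.44617786 -0.00250909] [ 2.61028142e-03 -3.87820626e-04 -9.99996518e-01]
```

View pics/w7.png

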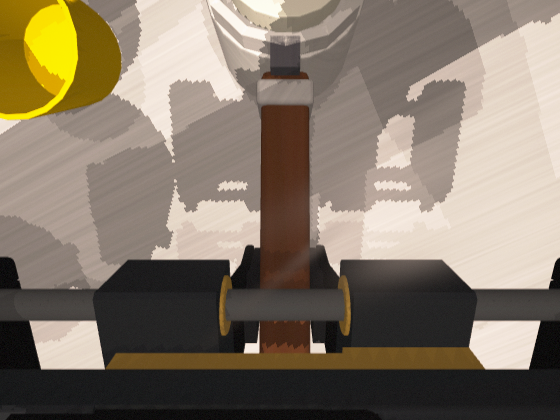

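The wrist view shows the handle held centrally at u≈285. The lug is at about (286,50) and the cup is cut off at the top edge. I'll check the tilt from the lug's and wood end's projections.

```bash
python3 - <<'E'
from h import *
s=r.sense();R=s['ee_rot'];t=s['tcp_pos']
K,Rc,o=campose('wrist',s)
for a in(0,5,10,15,20):
    ca,sa=np.cos(np.radians(a)),np.sin(np.radians(a))
    def pt(dx,h): # along handle toward cup from grip, height over handle centre; droop a
        x=dx*ca-h*0*ca+h*sa; z=h*ca-dx*sa
        return t+R@np.array([x,0,-.019-z])
    print(a,*[proj('wrist',pt(dx,h),s).round() for dx,h in((.0907,.030),(.0907,.011),(.099,.011),(.083,.011))])
E
python3 -c "
import cv2;i=cv2.imread('pics/scene7.png');cv2.imwrite('pics/s7c.png',cv2.resize(i[130:330,130:360],(690,600),interpolation=cv2.INTER_CUBIC))"
```

```text
0 [281.  68.] [282.  74.] [282.  49.] [282.  97.]
5 [282.  64.] [282.  74.] [282.  51.] [282.  96.]
10 [282.  62.] [282.  77.] [282.  55.] [282.  96.]
15 [282.  62.] [282.  80.] [282.  60.] [282.  98.]
20 [282.  64.] [282.  85.] [282.  67.] [282. 102.]
```

View pics/s7c.png

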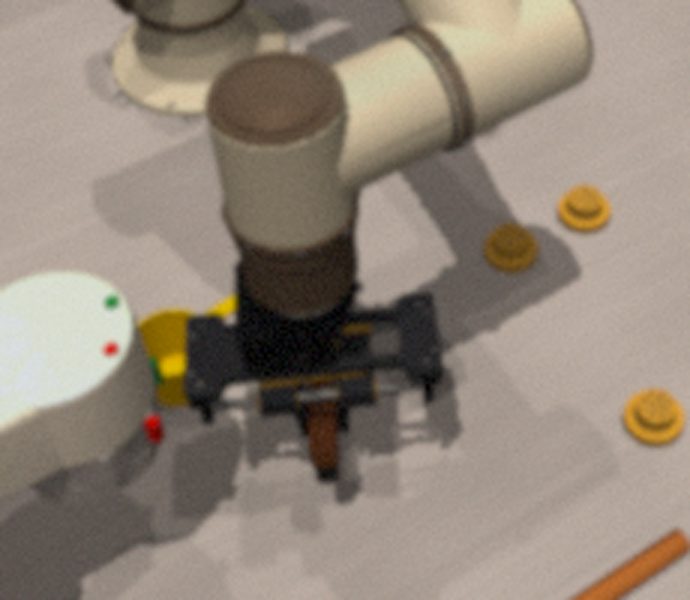

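```bash
python3 - <<'E'
from h import *
s=r.sense();w=cv2.cvtColor(cv2.imread('pics/w7.png'),cv2.COLOR_BGR2RGB)
K,Rc,o=campose('wrist',s);T=np.array(calib('wrist')['T_tool_cam'])
h=cv2.cvtColor(w,cv2.COLOR_RGB2HSV);m=(h[...,1]>90)&(h[...,2]<190)&((h[...,0]<14)|(h[...,0]>172))
P=[]
for v in range(115,238,6):
    u=np.nonzero(m[v,240:335])[0]+240;wd=u.max()-u.min()+1;z=.022*K[0,0]/wd
    p=T@np.append(np.linalg.solve(K,[u.mean(),v,1])*z,1);P.append(p[:3]);print(v,wd,p[:3].round(3))
P=np.array(P);f=np.polyfit(P[:,0],P[:,2],1);print('tilt deg (droop +)',np.degrees(np.arctan(f[0])),f, np.polyfit(P[:,0],P[:,1],1))
E
```

```text
115 48 [0.076 0.001 0.002]
121 48 [0.073 0.001 0.001]
127 48 [0.071 0.001 0.   ]
133 48 [ 0.068  0.001 -0.001]
139 48 [ 0.065  0.001 -0.001]
145 48 [ 0.063  0.001 -0.002]
151 48 [ 0.06   0.001 -0.003]
157 48 [ 0.058  0.001 -0.004]
163 48 [ 0.055  0.001 -0.004]
169 48 [ 0.052  0.001 -0.005]
175 48 [ 0.05   0.001 -0.006]
181 48 [ 0.047  0.001 -0.007]
187 48 [ 0.044  0.001 -0.008]
193 48 [ 0.042  0.001 -0.008]
199 48 [ 0.039  0.001 -0.009]
205 48 [ 0.036  0.001 -0.01 ]
211 48 [ 0.034  0.001 -0.011]
217 48 [ 0.031  0.001 -0.011]
223 48 [ 0.029  0.001 -0.012]
229 48 [ 0.026  0.001 -0.013]
235 48 [ 0.023  0.001 -0.014]
tilt deg (droop +) 16.463399583712825 [ 0.29551878 -0.0206777 ] [0.00028374 0.0008865 ]
```

The handle droops about 16° toward the cup, so the grip slipped in pitch. I'll check whether it is stable before compensating with tool tilt.

```bash
cat > tilt.py <<'E'
from h import *
import sys
def tilt(fn=None):
    s,w=cap('wrist',fn);K,_,_=campose('wrist',s);T=np.array(calib('wrist')['T_tool_cam'])
    h=cv2.cvtColor(w,cv2.COLOR_RGB2HSV);m=(h[...,1]>90)&(h[...,2]<190)&((h[...,0]<14)|(h[...,0]>172))
    P=[]
    for v in range(100,238,2):
        u=np.nonzero(m[v,240:335])[0]+240
        if len(u)<30: continue
        wd=u.max()-u.min()+1
        if wd<60: P.append((T@np.append(np.linalg.solve(K,[u.mean(),v,1])*.022*K[0,0]/wd,1))[:3])
    P=np.array(P);f=np.polyfit(P[:,0],P[:,2],1);R=s['ee_rot']
    top=[v for v in range(0,130) if m[v,270:300].sum()>20]
    g=np.degrees(np.arctan(f[0]));e=np.degrees(np.arcsin(R[2,0]))
    print('droop in tool',g.round(1),'tool x pitch up',e.round(1),'holder pitch down',(g-e).round(1),'wood starts v',top[:1],f.round(3));F();print(np.round(s['tcp_pos'],4),'heading',np.degrees(np.arctan2(R[1,0],R[0,0])).round(2));return s
if __name__=='__main__': tilt(sys.argv[1] if len(sys.argv)>1 else None)
E
python3 -m handwheel '[[[0,0,0,0,0,-0.02,0.015],[0,0,0,0,0,-0.03,0.015],[0,0,0,0,0,-0.02,0.015],[0,0,0,0,0,0,0.015],[0,0,0,0,0,0,0.015],[0,0,0,0,0,0,0.015]]]'; python3 tilt.py
python3 -m handwheel '[[[0,0,0,0,0,0,0.015],[0,0,0,0,0,0,0.015],[0,0,0,0,0,0,0.015],[0,0,0,0,0,0,0.015],[0,0,0,0,0,0,0.015],[0,0,0,0,0,0,0.015]]]' >/dev/null; python3 tilt.py w8
```

```text
time_s: 19.35
tcp_pos: [0.5521, -0.1433, 0.1369]
ee_rot: [[-0.895, 0.447, -0.006], [0.447, 0.895, 0.001], [0.005, -0.002, -1.0]]
wrist_force: [-0.3, 0.4, -3.7]
gripper_width: 0.25
gripper_force: 30.0
droop in tool 46.1 tool x pitch up 0.3 holder pitch down 45.8 wood starts v [108] [ 1.039 -0.03 ]
F [-0.37  0.01 -4.17] M [-0.15 -0.47 -0.01] gw 21.6 gf 29.999673168640584 t 19.4
[ 0.5521 -0.1433  0.1369] heading 153.45
droop in tool 45.4 tool x pitch up -0.0 holder pitch down 45.4 wood starts v [108] [ 1.014 -0.029]
F [-0.02  0.38 -5.2 ] M [-0.11 -0.45  0.04] gw 21.6 gf 29.999618350993842 t 20.05
[ 0.5542 -0.1435  0.1398] heading 153.49
```

View pics/w8.png

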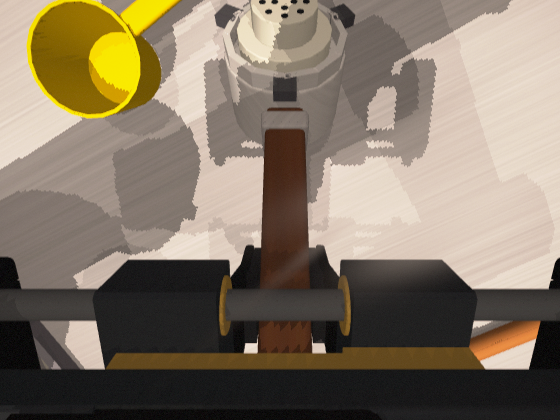

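The holder hangs about 45° down, held but slipping, with the die still seated. I'll tilt the tool up to level it, set it down in the clear, and regrip closer to the cup with the tool leaning outward. That shortens the lever, lengthens the pad contact and keeps the body clear of the head.

```bash
python3 -m handwheel '[[[0,0.4,0,-0.005,0.01,0,0.015],[0,0.7,0,-0.008,0.012,0,0.015],[0,0.7,0,-0.008,0.012,0,0.015],[0,0.7,0,0,0,0,0.015],[0,0.7,0,0,0,0,0.015],[0,0.7,0,0,0,0,0.015],[0,0.7,0,0,0,0,0.015],[0,0.7,0,0,0,0,0.015],[0,0.4,0,0,0,0,0.015],[0,0,0,0,0,0,0.015],[0,0,0,0,0,0,0.015]]]'
python3 tilt.py w9
```

```text
time_s: 21.15
tcp_pos: [0.5885, -0.1227, 0.1379]
ee_rot: [[-0.741, 0.447, -0.502], [0.37, 0.895, 0.25], [0.561, 0.0, -0.828]]
wrist_force: [-0.0, 0.2, -3.9]
gripper_width: 0.246
gripper_force: 30.0
droop in tool 48.8 tool x pitch up 34.1 holder pitch down 14.7 wood starts v [110] [ 1.141 -0.034]
F [-0.74 -0.6  -3.95] M [-0.93 -2.1   0.04] gw 22.0 gf 29.999708491377532 t 21.2
[ 0.5885 -0.1227  0.1379] heading 153.47
```

View pics/w9.png

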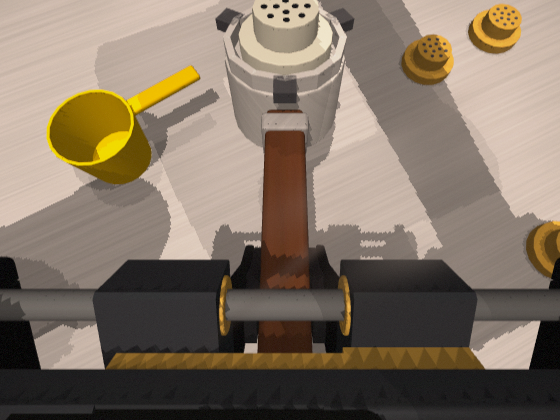

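The grip held through the tilt; the handle moved only about 1° relative to the hand. I'll add about 13°, lower it onto the counter to level it exactly, and regrip at about 115 mm.

```bash
python3 -m handwheel '[[[0,0.5,0,0,0,0,0.015],[0,0.7,0,0,0,0,0.015],[0,0.7,0,0,0,0,0.015],[0,0.3,0,0,0,0,0.015],[0,0,0,-0.0111,0,0.0102,0.015],[0,0,0,-0.0221,0,0.0203,0.015],[0,0,0,-0.0221,0,0.0203,0.015],[0,0,0,-0.0111,0,0.0102,0.015],[0,0,0,0,0,0,0.015],[0,0,0,0,0,0,0.015]]]'
python3 tilt.py
```

```text
time_s: 22.2
tcp_pos: [0.5885, -0.1227, 0.0492]
ee_rot: [[-0.607, 0.446, -0.658], [0.302, 0.895, 0.327], [0.735, -0.0, -0.678]]
wrist_force: [-0.0, -0.7, -3.0]
gripper_width: 0.251
gripper_force: 30.0
droop in tool 51.0 tool x pitch up 47.3 holder pitch down 3.7 wood starts v [119] [ 1.235 -0.031]
F [ 0.28 -0.18 -4.92] M [-1.17 -2.56  0.04] gw 21.7 gf 29.99975517159328 t 22.25
[ 0.5885 -0.1227  0.0492] heading 153.52
```

```bash
python3 -m handwheel '[[[0,0,0,-0.0074,0,0.0068,0.015],[0,0,0,-0.0059,0,0.0054,0.015],[0,0,0,-0.0037,0,0.0034,0.015],[0,0,0,-0.0022,0,0.002,0.015],[0,0,0,0,0,0,0.015]]]'
python3 -m handwheel '[[[0,0,0,-0.0022,0,0.002,0.015],[0,0,0,-0.0015,0,0.0014,0.015],[0,0,0,0,0,0,0.015],[0,0,0,0,0,0,0.015]]]'
```

```text
time_s: 22.75
tcp_pos: [0.5878, -0.1225, 0.0215]
ee_rot: [[-0.605, 0.446, -0.66], [0.302, 0.895, 0.329], [0.737, -0.0, -0.676]]
wrist_force: [0.3, 0.5, -3.7]
gripper_width: 0.25
gripper_force: 30.0
time_s: 23.15
tcp_pos: [0.588, -0.1227, 0.0182]
ee_rot: [[-0.605, 0.446, -0.659], [0.302, 0.895, 0.328], [0.736, -0.0, -0.676]]
wrist_force: [2.5, -0.4, 1.5]
gripper_width: 0.251
gripper_force: 30.0
```

```bash
python3 -m handwheel '[[[0,0,0,-0.0006,0,0.0006,0.015],[0,0,0,0,0,0,0.015],[0,0,0,0,0,0,0.05],[0,0,0,0,0,0,0.05],[0,0,0,0,0,0,0.05],[0,0,0,0,0,0,0.05]]]'
python3 - <<'E'
from h import *
F();s,w=cap('wrist','w10');print(s['tcp_pos'])
R=s['ee_rot'];g=s['tcp_pos']-.019*R[:,2];print('grasp pt',g.round(4))
E
```

```text
time_s: 23.75
tcp_pos: [0.5879, -0.1224, 0.0162]
ee_rot: [[-0.605, 0.446, -0.659], [0.302, 0.895, 0.329], [0.736, -0.0, -0.677]]
wrist_force: [0.7, -0.0, -0.6]
gripper_width: 0.517
gripper_force: 0.0
F [ 0.75 -0.01 -0.59] M [-0.69 -1.56  0.01] gw 44.9 gf 0.0 t 23.75
[ 0.58794168 -0.12241852  0.01617487]
grasp pt [ 0.6005 -0.1287  0.029 ]
```

View pics/w10.png

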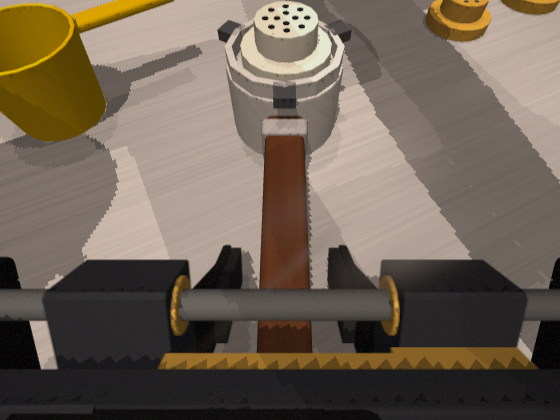

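The wrist view shows the holder standing level with the die seated. The lugs are at (230,31), (340,34) and (285,95).

```bash
python3 - <<'E'
from m import *
s=r.sense();s['tcp_pos']=np.array([.5879,-.1225,.0168])
w=cv2.cvtColor(cv2.imread('pics/w10.png'),cv2.COLOR_BGR2RGB)
hd=np.array([.895,-.446]);
g=cv2.cvtColor(w,cv2.COLOR_RGB2GRAY)
for nm,(x0,y0,x1,y1) in(('L',(210,15,240,50)),('R',(330,12,358,50)),('H',(268,75,302,115))):
    M=np.zeros_like(g);M[y0:y1,x0:x1]=(g[y0:y1,x0:x1]<75);k=big(M);m=cv2.moments(k);q=(m['m10']/m['m00'],m['m01']/m['m00']);print(nm,q,cv2.boundingRect(k),ray('wrist',*q,.0575,s)[:2])
# boss top: bright part
h=cv2.cvtColor(w,cv2.COLOR_RGB2HSV)
M=np.zeros_like(g);M[0:62,248:325]=(h[...,2]>150)[0:62,248:325]
for v in range(4,60,5): u=np.nonzero(M[v])[0];print(v,(u.min(),u.max()) if len(u) else None,end=' ')
b,mk,l=blobs(w,(0,90,30),(14,255,170),800);v,u=np.nonzero(l==l[200,285]);H=world('wrist',np.c_[u,v],.041,s)[:,:2];c=H.mean(0);d=np.linalg.svd(H-c)[2][0];print('handle',c,np.degrees(np.arctan2(*d[::-1])))
print('tool x',np.degrees(np.arctan2(s['ee_rot'][1,0],s['ee_rot'][0,0])))
E
```

```text
L (226.25718725718724, 30.49261849261849) (218, 21, 21, 21) [ 0.4476639  -0.09173243]
R (345.10992907801415, 35.36347517730496) (338, 29, 14, 14) [ 0.48509335 -0.02849448]
H (284.34263392857144, 97.4672619047619) (273, 86, 23, 23) [ 0.51771095 -0.08640208]
4 (np.int64(248), np.int64(304)) 9 (np.int64(248), np.int64(312)) 14 (np.int64(248), np.int64(316)) 19 (np.int64(248), np.int64(317)) 24 (np.int64(248), np.int64(324)) 29 (np.int64(250), np.int64(321)) 34 (np.int64(248), np.int64(324)) 39 (np.int64(248), np.int64(324)) 44 (np.int64(248), np.int64(324)) 49 (np.int64(248), np.int64(324)) 54 (np.int64(248), np.int64(324)) 59 (np.int64(248), np.int64(324)) handle [ 0.57196167 -0.11365952] -26.547241358836974
tool x 153.48616586669942
```

```bash
python3 -m handwheel '[[[0,0,0,0,0,-0.04,0.06],[0,0,0,0,0,-0.04,0.06],[0,0,0,0,0,-0.04,0.06],[0,-1.3,0,0,0,-0.02,0.06],[0,-1.3,0,0,0,-0.02,0.06],[0,-1.3,0,0,0,-0.01,0.06],[0,-1.3,0,0,0,-0.01,0.06],[0,-1.3,0,0,0,0,0.06],[0,-1.38,0,0,0,0,0.06],[0,0,0,0.045,0,0,0.06],[0,0,0,0.045,0,0,0.06],[0,0,0,0.045,0,0,0.06]]]'
python3 - <<'E'
from h import *
go([.529,-.0915,.17],153.5)
E
```

```text
time_s: 25.0
tcp_pos: [0.5773, -0.1175, 0.1446]
ee_rot: [[-0.895, 0.446, -0.002], [0.446, 0.895, 0.001], [0.002, 0.0, -1.0]]
wrist_force: [0.7, 1.1, 0.7]
gripper_width: 0.69
gripper_force: 0.0
shift [ 0.0549  0.0017 -0.0253]
tool x heading 153.48 tilt [-0.0016  0.001  -1.    ] tcp [ 0.5773 -0.1175  0.1446]
turn az units (mod 180) -0.003094762282150517
```

```bash
python3 -m handwheel '[[[0,0,0,0.027,0,-0.013,0.06],[0,0,0,0.028,0.001,-0.012,0.06],[0,0,0,0,0,0,0.06],[0,0,0,0,0,0,0.06],[0,0,0,0,0,0,0.06]]]'
cat > cup.py <<'E'
from m import *
s,w=cap('wrist','w11');print(s['tcp_pos'],s['ee_rot'][:,2])
g=cv2.cvtColor(w,cv2.COLOR_RGB2GRAY);L=cv2.GaussianBlur(w,(3,3),0).astype(np.float32)
q=proj('wrist',[.4845,-.069,.06],s);print(q)
# boss top circle
u,v=proj('wrist',[.4845,-.069,.076],s).astype(int)
gm=cv2.medianBlur(g,3)
for nm,z,rad in(('boss',.076,.018),('flange',.061,.027),('rim in',.06,.030),('rim out',.06,.036)):
    K,Rc,o=campose('wrist',s);R0=rad*343/((o[2]-z)/abs(Rc[2,2]))*1.0
    hc=cv2.HoughCircles(gm[v-75:v+75,u-75:u+75],cv2.HOUGH_GRADIENT,1,10,param1=60,param2=14,minRadius=int(R0-2),maxRadius=int(R0+3))
    print(nm,R0.round(1),[(x.round(1),ray('wrist',x[0]+u-75,x[1]+v-75,z,s)[:2].round(4)) for x in (hc[0][:2] if hc is not None else [])])
M=(g<70).astype(np.uint8);n,l,st,c=cv2.connectedComponentsWithStats(M)
for i in range(1,n):
    p=ray('wrist',*c[i],.0585,s)[:2]
    if 30<st[i,4]<900 and np.hypot(*(p-[.4845,-.069]))<.055: print('lug',c[i].round(1),st[i,4],p.round(4))
E
python3 cup.py
```

```text
time_s: 25.5
tcp_pos: [0.5311, -0.0929, 0.1693]
ee_rot: [[-0.895, 0.447, -0.002], [0.447, 0.895, 0.001], [0.002, -0.0, -1.0]]
wrist_force: [-0.3, -0.5, -0.1]
gripper_width: 0.689
gripper_force: 0.0
[ 0.53108388 -0.09287092  0.16925305] [-1.94938185e-03  9.03907069e-04 -9.99997691e-01]
[284.23444606 143.92939144]
boss 23.3 [(array([65.5, 73.5, 22.1], dtype=float32), array([ 0.4803, -0.0748]))]
flange 33.0 [(array([76.5, 64.5, 34.4], dtype=float32), array([ 0.4791, -0.0652])), (array([67.5, 58.5, 34.4], dtype=float32), array([ 0.472 , -0.0694]))]
rim in 36.5 [(array([73.5, 64.5, 38.4], dtype=float32), array([ 0.4781, -0.0673])), (array([76.5, 76.5, 38.4], dtype=float32), array([ 0.4874, -0.0693]))]
rim out 43.8 [(array([74.5, 66.5, 45.4], dtype=float32), array([ 0.4798, -0.0673])), (array([82.5, 57.5, 44.3], dtype=float32), array([ 0.4765, -0.0588]))]
lug [239.4 113.3] 249 [ 0.4487 -0.0894]
lug [326.6 112.5] 238 [ 0.4779 -0.0295]
```

View pics/w11.png

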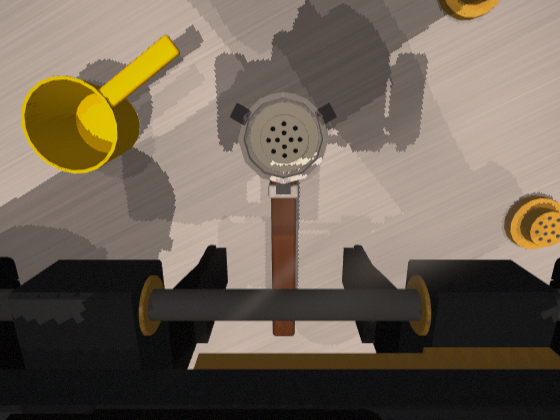

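The wrist view shows the lugs at (239,113) and (327,113), the rim centred at about (283,137), and the handle pointing down. The cup axis comes out at (0.4803,-0.0682), in agreement with the earlier 134.8 mm grip distance. I'll regrip tilted 45° at 115 mm.

```bash
python3 -m handwheel '[[[0,0,0,-0.036,0,0,0.06],[0,0,0,-0.04,0,0,0.06],[0,0,0,-0.04,0,0,0.06],[0,1.25,0,0,0,0,0.06],[0,1.25,0,0,0,0,0.06],[0,1.25,0,0,0,0,0.06],[0,1.25,0,0,0,0,0.06],[0,1.25,0,0,0,0,0.06],[0,1.25,0,0,0,0,0.06],[0,0,0,-0.029,0,0.029,0.06],[0,0,0,-0.029,0,0.029,0.06],[0,0,0,0,0,0,0.06]]]'
python3 - <<'E'
from h import *
go([.5712,-.1135,.0166],153.5)
E
```

```text
time_s: 26.75
tcp_pos: [0.6311, -0.144, 0.0786]
ee_rot: [[-0.62, 0.448, -0.644], [0.314, 0.894, 0.32], [0.72, -0.004, -0.694]]
wrist_force: [-0.2, 0.2, -1.1]
gripper_width: 0.691
gripper_force: 0.0
shift [0.002  0.0006 0.0914]
tool x heading 153.15 tilt [-0.6443  0.3204 -0.6944] tcp [ 0.6311 -0.144   0.0786]
turn az units (mod 180) -0.05769144677585795
```

```bash
python3 -m handwheel '[[[0,0,0,0.001,0,0.03,0.06],[0,0,0,0.001,0,0.03,0.06],[0,0,0,0,0,0.02,0.06],[0,0,0,0,0,0.0115,0.06],[0,0,0,0,0,0,0.06],[0,0,0,0,0,0,0.06]]]'
python3 - <<'E'
from h import *
go([.5712,-.1135,.0166],153.5);F()
E
```

```text
time_s: 27.35
tcp_pos: [0.5762, -0.1154, 0.0255]
ee_rot: [[-0.633, 0.446, -0.633], [0.315, 0.895, 0.315], [0.707, 0.0, -0.707]]
wrist_force: [0.2, 0.3, -0.1]
gripper_width: 0.69
gripper_force: 0.0
shift [-0.0025 -0.0005  0.01  ]
tool x heading 153.52 tilt [-0.6325  0.3154 -0.7074] tcp [ 0.5762 -0.1154  0.0255]
turn az units (mod 180) 0.0035247250323588255
F [ 0.16  0.29 -0.06] M [-0.64 -1.49 -0.02] gw 60.0 gf 0.0 t 27.35
```

```bash
python3 -m handwheel '[[[0,0,0,-0.002,0,0.006,0.06],[0,0,0,0,0,0.0035,0.06],[0,0,0,0,0,0,0.06],[0,0,0,0,0,0,0.015],[0,0,0,0,0,0,0.015],[0,0,0,0,0,0,0.015],[0,0,0,0,0,0,0.015],[0,0,0,0,0,0,0.015],[0,0,0,0,0,0,0.015],[0,0,0,0,0,0,0.015]]]'
python3 -m handwheel '[[[0,0,0,-0.0014,0,-0.0014,0.015],[0,0,0,-0.0035,0,-0.0035,0.015],[0,0,0,-0.0,0,-0.0,0.015]]]' >/dev/null
python3 -m handwheel '[[[0,0,0,0,0,0,0.015],[0,0,0,0,0,0,0.015]]]'
```

```text
time_s: 28.35
tcp_pos: [0.5701, -0.1127, 0.0161]
ee_rot: [[-0.631, 0.446, -0.634], [0.315, 0.895, 0.316], [0.709, -0.0, -0.706]]
wrist_force: [-0.5, -1.4, -0.4]
gripper_width: 0.248
gripper_force: 30.0
time_s: 28.85
tcp_pos: [0.5767, -0.1157, 0.0161]
ee_rot: [[-0.632, 0.446, -0.634], [0.315, 0.895, 0.316], [0.708, 0.0, -0.706]]
wrist_force: [0.7, 0.3, 1.0]
gripper_width: 0.252
gripper_force: 30.0
```

I lifted along the wrong direction and slid the holder about 7 mm outward across the counter. It is still held. Now lifting straight up, gently.

```bash
python3 -m handwheel '[[[0,0,0,0.0007,0,-0.0007,0.015],[0,0,0,0.002,0,-0.002,0.015],[0,0,0,0.004,0,-0.004,0.015],[0,0,0,0.006,0,-0.006,0.015],[0,0,0,0.007,0,-0.007,0.015],[0,0,0,0.007,0,-0.007,0.015],[0,0,0,0.004,0,-0.004,0.015],[0,0,0,0.001,0,-0.001,0.015],[0,0,0,0,0,0,0.015],[0,0,0,0,0,0,0.015]]]'; python3 tilt.py w12
python3 - <<'E'
import sys;sys.path.insert(0,'.')
import cv2;a=cv2.imread('pics/w10.png')[0:250,180:400];b=cv2.imread('pics/w12.png')[0:250,180:400]
cv2.imwrite('pics/cmp.png',cv2.resize(__import__('numpy').hstack([a,b]),None,fx=1.7,fy=1.7))
E
```

```text
time_s: 29.85
tcp_pos: [0.5762, -0.1155, 0.0604]
ee_rot: [[-0.631, 0.447, -0.635], [0.315, 0.895, 0.317], [0.709, -0.0, -0.705]]
wrist_force: [-1.0, 0.7, -4.5]
gripper_width: 0.248
gripper_force: 30.0
droop in tool 50.2 tool x pitch up 45.2 holder pitch down 5.0 wood starts v [] [ 1.2   -0.032]
F [ 0.35  1.15 -5.37] M [-1.08 -2.5  -0.04] gw 21.8 gf 29.979333633673377 t 29.9
[ 0.5762 -0.1155  0.0604] heading 153.47
```

View pics/cmp.png

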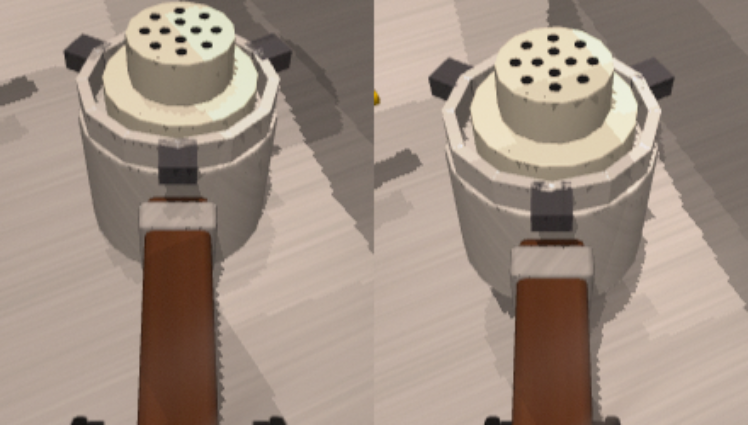

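The comparison, level on the counter versus lifted, shows no noticeable new droop and the die still seated. I've used up my picture views, so I'll work from numbers only. Raising, then turning 67.4° about the vertical toward red.

```bash
python3 -m handwheel '[[[0,0,0,0.004,0,-0.004,0.015],[0,0,0,0.007,0,-0.007,0.015],[0,0,0,0.007,0,-0.007,0.015],[0,0,0,0.004,0,-0.004,0.015]]]' >/dev/null
python3 -m handwheel '[[[0.3,0,-0.3,0,0,0,0.015],[0.6,0,-0.6,0,0,0,0.015],[0.8,0,-0.8,0,0,0,0.015],[0.8,0,-0.8,0,0,0,0.015],[0.8,0,-0.8,0,0,0,0.015],[0.8,0,-0.8,0,0,0,0.015],[0.8,0,-0.8,0,0,0,0.015],[0.8,0,-0.8,0,0,0,0.015],[0.8,0,-0.8,0,0,0,0.015],[0.8,0,-0.8,0,0,0,0.015],[0.4,0,-0.4,0,0,0,0.015],[0.24,0,-0.24,0,0,0,0.015]]]'
cat > hold.py <<'E'
from h import *
import sys
C=np.array([.5294,-.3132]);d0=.114
def hold(want=None,under=None):
    s=r.sense();R=s['ee_rot'];g=s['tcp_pos']-.019*R[:,2];a=np.arctan2(R[1,0],R[0,0]);c=g[:2]+d0*np.array([np.cos(a),np.sin(a)])
    print('handle heading',(np.degrees(a)-180)%360,'pitch',np.degrees(np.arcsin(R[2,0])),'roll',np.degrees(np.arcsin(R[2,1])),'axis err',(c-C).round(4),'under z',(g[2]-.03).round(4));F()
    if under is not None:
        h=np.radians(want if want is not None else np.degrees(a)-180);gt=np.r_[C+d0*np.array([np.cos(h),np.sin(h)]),under+.03]
        print('shift to it in tool',(R.T@(gt-g)).round(4),'up in tool',(R.T@[0,0,1]).round(3))
    return s
if __name__=='__main__': hold(*map(float,sys.argv[1:]))
E
python3 hold.py 40.9 .075; python3 tilt.py
```

```text
time_s: 31.5
tcp_pos: [0.5763, -0.1147, 0.0926]
ee_rot: [[-0.533, -0.656, -0.535], [-0.465, 0.755, -0.463], [0.707, 0.002, -0.707]]
wrist_force: [-0.3, -0.0, -4.2]
gripper_width: 0.249
gripper_force: 30.0
handle heading 41.100400429254876 pitch 44.985991838216606 roll 0.11599790961793438 axis err [-0.0289  0.1323] under z 0.076
F [-0.34 -0.04 -4.24] M [ 1.74 -2.06  0.01] gw 21.7 gf 29.979113070876338 t 31.5
shift to it in tool [ 0.0454 -0.1192  0.0465] up in tool [ 0.707  0.002 -0.707]
droop in tool 49.4 tool x pitch up 45.0 holder pitch down 4.5 wood starts v [] [ 1.169 -0.033]
F [-0.85 -0.2  -4.58] M [ 1.77 -1.92 -0.01] gw 21.9 gf 29.977788014221005 t 31.55
[ 0.5763 -0.1147  0.0926] heading -138.9
```

```bash
python3 -m handwheel '[[[0,0,0,0.004,-0.01,0.004,0.015],[0,0,0,0.008,-0.021,0.0082,0.015],[0,0,0,0.0095,-0.025,0.0097,0.015],[0,0,0,0.0095,-0.025,0.0097,0.015],[0,0,0,0.0085,-0.0225,0.0087,0.015],[0,0,0,0.0045,-0.0117,0.0046,0.015],[0,0,0,0.0014,-0.004,0.0016,0.015],[0,0,0,0,0,0,0.015],[0,0,0,0,0,0,0.015],[0,0,0,0,0,0,0.015]]]'
python3 hold.py 40.9 .075; python3 tilt.py w13
```

```text
time_s: 32.55
tcp_pos: [0.6056, -0.2472, 0.0911]
ee_rot: [[-0.533, -0.655, -0.535], [-0.464, 0.755, -0.463], [0.708, 0.002, -0.707]]
wrist_force: [0.1, -0.6, -4.6]
gripper_width: 0.25
gripper_force: 30.0
handle heading 41.052988586905656 pitch 45.039940987358264 roll 0.1132049773928864 axis err [ 0.0004 -0.0001] under z 0.0745
F [ 0.08 -0.63 -4.61] M [ 1.76 -2.1  -0.06] gw 21.7 gf 29.979603620013222 t 32.55
shift to it in tool [ 0.0005  0.     -0.0002] up in tool [ 0.708  0.002 -0.707]
droop in tool 53.9 tool x pitch up 45.0 holder pitch down 8.8 wood starts v [0] [ 1.371 -0.039]
F [-0.1   0.7  -3.53] M [ 1.79 -2.05 -0.03] gw 22.0 gf 29.979400035808794 t 32.6
[ 0.6056 -0.2472  0.0911] heading -138.95
```

```bash
python3 -m handwheel '[[[0,0,0,0.002,0,-0.002,0.015],[0,0,0,0.004,0,-0.004,0.015],[0,0,0,0.005,0,-0.005,0.015],[0,0,0,0.005,0,-0.005,0.015],[0,0,0,0.0035,0,-0.0035,0.015],[0,0,0,0.0015,0,-0.0015,0.015],[0,0,0,0,0,0,0.015],[0,0,0,0,0,0,0.015]]]' > /dev/null; python3 hold.py 40.9 .105
python3 -m handwheel '[[[0,0,0,0.001,0,-0.001,0.015],[0,0,0,0.001,0,-0.001,0.015],[0,0,0,0.001,0,-0.001,0.015],[0,0,0,0,0,0,0.015]]]' > /dev/null; python3 hold.py 40.9 .11
```

```text
handle heading 40.981723740712084 pitch 45.0483512323616 roll 0.130498051866313 axis err [-0.     -0.0011] under z 0.1039
F [-0.22  0.33 -5.02] M [ 1.78 -2.13  0.01] gw 21.8 gf 29.979395762784407 t 33.4
shift to it in tool [ 0.0003  0.0006 -0.0013] up in tool [ 0.708  0.002 -0.707]
handle heading 40.95560646329727 pitch 45.03248427480392 roll 0.090309487794672 axis err [ 0.0002 -0.0011] under z 0.1086
F [-0.18 -0.24 -3.76] M [ 1.78 -2.08 -0.05] gw 21.7 gf 29.979548178962432 t 33.8
shift to it in tool [ 0.0006  0.0009 -0.0014] up in tool [ 0.708  0.002 -0.707]
```

```bash
for i in 1; do python3 -m handwheel '[[[0,0,0,0.001,0,-0.001,0.015],[0,0,0,0.001,0,-0.001,0.015],[0,0,0,0,0,0,0.015]]]' >/dev/null; python3 hold.py 40.9 .111; done
python3 -m handwheel '[[[0,0,0,0.001,0,-0.001,0.015],[0,0,0,0.001,0,-0.001,0.015],[0,0,0,0,0,0,0.015]]]' >/dev/null; python3 hold.py 40.9 .114
```

```text
handle heading 40.95782307180178 pitch 45.0290969577584 roll 0.08980712333634389 axis err [ 0.0002 -0.0011] under z 0.1115
F [-0.57 -1.05 -3.9 ] M [ 1.78 -2.1  -0.02] gw 22.0 gf 29.979334903182462 t 34.1
shift to it in tool [-0.0007  0.0008 -0.    ] up in tool [ 0.707  0.002 -0.707]
handle heading 40.951201511007866 pitch 45.02955175597807 roll 0.08751564673969911 axis err [ 0.0002 -0.0011] under z 0.1143
F [ 0.11  0.02 -3.45] M [ 1.73 -2.06  0.04] gw 21.6 gf 29.97930789599195 t 34.4
shift to it in tool [-0.0006  0.0009 -0.0001] up in tool [ 0.707  0.002 -0.707]
```

```bash
python3 -m handwheel '[[[0,0,0,0.001,0,-0.001,0.015],[0,0,0,0.001,0,-0.001,0.015],[0,0,0,0.001,0,-0.001,0.015],[0,0,0,0,0,0,0.015]]]' >/dev/null; python3 hold.py 40.9 .118
python3 -m handwheel '[[[0,0,0,0.001,0,-0.001,0.015],[0,0,0,0.0008,0,-0.0008,0.015],[0,0,0,0,0,0,0.015],[0,0,0,0,0,0,0.015]]]' >/dev/null; python3 hold.py 40.9 .121
```

```text
handle heading 40.95833447438224 pitch 45.04183198500448 roll 0.09899116831778736 axis err [ 0.0001 -0.0013] under z 0.1185
F [-0.8  -0.25 -3.68] M [ 1.65 -2.12  0.17] gw 21.8 gf 29.98154284316115 t 34.8
shift to it in tool [-0.0008  0.0009 -0.0002] up in tool [ 0.708  0.002 -0.707]
handle heading 40.97142869517597 pitch 45.06372288888718 roll 0.11321983927821086 axis err [ 0.0001 -0.0012] under z 0.1209
F [-0.78 -1.99 -4.28] M [ 1.51 -2.03  0.32] gw 21.5 gf 29.982345691532828 t 35.2
shift to it in tool [-0.0005  0.0008 -0.0006] up in tool [ 0.708  0.002 -0.706]
```

```bash
python3 -m handwheel '[[[0,0,0,0.0007,0,-0.0007,0.015],[0,0,0,0.0007,0,-0.0007,0.015],[0,0,0,0,0,0,0.015],[0,0,0,0,0,0,0.015]]]' >/dev/null; python3 hold.py 40.9 .123
python3 -m handwheel '[[[0,0,0,0.0007,0,-0.0007,0.015],[0,0,0,0.0007,0,-0.0007,0.015],[0,0,0,0,0,0,0.015],[0,0,0,0,0,0,0.015]]]' >/dev/null; python3 hold.py 40.9 .125
```

```text
handle heading 40.97423234986093 pitch 45.055570595660804 roll 0.1139631235653024 axis err [ 0.0001 -0.0012] under z 0.1228
F [-0.66 -1.12 -5.01] M [ 1.46 -2.18  0.5 ] gw 21.7 gf 29.984208235982805 t 35.6
shift to it in tool [-0.0003  0.0008 -0.0007] up in tool [ 0.708  0.002 -0.706]
handle heading 40.970198586879064 pitch 45.05524207564697 roll 0.10585557744090131 axis err [ 0.0002 -0.0011] under z 0.1249
F [-0.27 -3.02 -6.57] M [ 1.46 -2.19  0.45] gw 21.7 gf 30.001751370728016 t 36.0
shift to it in tool [-0.0004  0.0008 -0.0005] up in tool [ 0.708  0.002 -0.706]
```

```bash
python3 -m handwheel '[[[0,0,0,0.0007,0,-0.0007,0.015],[0,0,0,0.0004,0,-0.0004,0.015],[0,0,0,0,0,0,0.015],[0,0,0,0,0,0,0.015]]]' >/dev/null; python3 hold.py 40.9 .125
python3 -m handwheel '[[[0,0,0,0.0007,0,-0.0007,0.015],[0,0,0,0.0004,0,-0.0004,0.015],[0,0,0,0,0,0,0.015],[0,0,0,0,0,0,0.015]]]' >/dev/null; python3 hold.py 40.9 .125
```

```text
handle heading 40.9850875097074 pitch 45.04120714811429 roll 0.1181358903694282 axis err [ 0.0002 -0.001 ] under z 0.1262
F [-0.35 -3.48 -6.86] M [ 1.5  -2.3   0.56] gw 21.5 gf 30.004281451692805 t 36.4
shift to it in tool [-0.0012  0.0007  0.0005] up in tool [ 0.708  0.002 -0.707]
handle heading 40.98643701646745 pitch 45.018386704828494 roll 0.11137966265997065 axis err [ 0.0003 -0.0009] under z 0.1277
F [-0.2  -0.94 -6.85] M [ 2.01 -2.64  0.41] gw 21.7 gf 29.99791935319081 t 36.8
shift to it in tool [-0.0021  0.0007  0.0017] up in tool [ 0.707  0.002 -0.707]
```

```bash
python3 -m handwheel '[[[0,0.12,0,-0.0006,0,0.0006,0.015],[0,0.13,0,-0.0005,0,0.0005,0.015],[0,0.1,0,-0.0003,0,0.0003,0.015],[0,0,0,0,0,0,0.015],[0,0,0,0,0,0,0.015]]]' >/dev/null; python3 hold.py 40.9 .125
```

```text
handle heading 40.9737087634071 pitch 47.23025629239724 roll 0.13382362318344437 axis err [ 0.0001 -0.0011] under z 0.1256
F [-2.67 -3.82 -5.29] M [ 1.16 -1.94  0.64] gw 21.5 gf 30.00367151107639 t 37.3
shift to it in tool [-0.0009  0.0008 -0.0001] up in tool [ 0.734  0.002 -0.679]
```

```bash
python3 -m handwheel '[[[0,0,0,0.0005,0,0.0005,0.015],[0,0,0,0,0,0,0.015],[0,0,0,0,0,0,0.015]]]' >/dev/null; python3 hold.py 40.9 .125
python3 -m handwheel '[[[0,0,0,0.0005,0,-0.0005,0.015],[0,0,0,0.0003,0,-0.0003,0.015],[0,0,0,0,0,0,0.015],[0,0,0,0,0,0,0.015]]]' >/dev/null; python3 hold.py 40.9 .125
```

```text
handle heading 40.9614099700085 pitch 47.123932323636886 roll 0.08890312408131176 axis err [ 0.0001 -0.0012] under z 0.1257
F [-0.79 -2.76 -5.48] M [ 1.46 -2.12  0.44] gw 21.7 gf 29.996649648528546 t 37.6
shift to it in tool [-0.001   0.0008 -0.0001] up in tool [ 0.733  0.002 -0.68 ]
handle heading 40.99893376331863 pitch 47.12561111970913 roll 0.11264388690520472 axis err [ 0.0002 -0.0012] under z 0.1264
F [-1.16 -3.48 -6.48] M [ 1.71 -2.37  0.51] gw 21.7 gf 29.9999949359335 t 38.0
shift to it in tool [-0.0014  0.0008  0.0005] up in tool [ 0.733  0.002 -0.68 ]
```

```bash
python3 -m handwheel '[[[0.305,0,-0.283,0.0001,0.0044,0.0001,0.015],[0.611,0,-0.567,0.0003,0.0088,0.0003,0.015],[0,0,0,0,0,0,0.015],[0,0,0,0,0,0,0.015]]]' >/dev/null; python3 hold.py 48.4 .126
```

```text
handle heading 48.41524118330483 pitch 47.16558121920089 roll 0.13220517104598375 axis err [-0.0006 -0.001 ] under z 0.1269
F [-1.2  -3.16 -5.72] M [ 1.85 -1.86  0.26] gw 21.7 gf 29.94829005212523 t 38.4
shift to it in tool [-0.0015  0.0002 -0.0002] up in tool [ 0.733  0.002 -0.68 ]
```

```bash
python3 -m handwheel '[[[0.611,0,-0.567,0.0003,0.0088,0.0003,0.015],[0.611,0,-0.567,0.0003,0.0088,0.0003,0.015],[0,0,0,0,0,0,0.015],[0,0,0,0,0,0,0.015]]]' >/dev/null; python3 hold.py 58.4 .126
python3 -m handwheel '[[[0.611,0,-0.567,0.0003,0.0088,0.0003,0.015],[0.611,0,-0.567,0.0003,0.0088,0.0003,0.015],[0,0,0,0,0,0,0.015],[0,0,0,0,0,0,0.015]]]' >/dev/null; python3 hold.py 68.4 .126
```

```text
handle heading 58.253759041870126 pitch 47.12200698804329 roll 0.07126656005529672 axis err [-0.0006 -0.0012] under z 0.1272
F [-1.31 -2.19 -4.63] M [ 2.03 -1.41  0.1 ] gw 21.9 gf 29.947543165180832 t 38.8
shift to it in tool [-0.0018  0.0005 -0.0002] up in tool [ 0.733  0.001 -0.68 ]
handle heading 68.14594243580473 pitch 47.09994608461863 roll 0.011297943487775608 axis err [-0.0004 -0.0014] under z 0.1274
F [-0.08 -3.27 -3.88] M [ 2.08 -0.96  0.19] gw 21.6 gf 29.958737567067146 t 39.2
shift to it in tool [-0.002   0.0006 -0.0001] up in tool [ 0.733  0.    -0.681]
```

```bash
python3 -m handwheel '[[[0.611,0,-0.567,0.0003,0.0088,0.0003,0.015],[0.611,0,-0.567,0.0003,0.0088,0.0003,0.015],[0.611,0,-0.567,0.0003,0.0088,0.0003,0.015],[0,0,0,0,0,0,0.015],[0,0,0,0,0,0,0.015]]]' >/dev/null; python3 hold.py 83.4 .126
python3 -m handwheel '[[[0.611,0,-0.567,0.0003,0.0088,0.0003,0.015],[0.305,0,-0.283,0.0001,0.0044,0.0001,0.015],[0,0,0,0,0,0,0.015],[0,0,0,0,0,0,0.015]]]' >/dev/null; python3 hold.py 90.9 .126
```

```text
handle heading 83.07997870801739 pitch 47.11572817883473 roll -0.024744972427850814 axis err [-0.0007 -0.0019] under z 0.1276
F [ 0.67 -2.85 -3.69] M [ 2.35 -0.47  0.2 ] gw 21.5 gf 29.96666281018406 t 39.7
shift to it in tool [-0.0025  0.0002 -0.0004] up in tool [ 0.733 -0.    -0.681]
handle heading 90.58490215106775 pitch 47.12909355733213 roll -0.04449425791701064 axis err [-0.0003 -0.0019] under z 0.1277
F [ 1.29 -3.59 -3.48] M [ 1.7  -0.17  0.3 ] gw 22.3 gf 29.993875860236585 t 40.1
shift to it in tool [-0.0025  0.0003 -0.0002] up in tool [ 0.733 -0.001 -0.68 ]
```

Still turning freely. Now on to the hard stop.

```bash
python3 -m handwheel '[[[0.244,0,-0.227,0.0001,0.0035,0.0001,0.015],[0.122,0,-0.113,0,0.0018,0,0.015],[0,0,0,0,0,0,0.015],[0,0,0,0,0,0,0.015]]]' >/dev/null; python3 hold.py 93.9 .126
python3 -m handwheel '[[[0.122,0,-0.113,0,0.0018,0,0.015],[0.122,0,-0.113,0,0.0018,0,0.015],[0,0,0,0,0,0,0.015],[0,0,0,0,0,0,0.015]]]' >/dev/null; python3 hold.py 95.9 .126
```

```text
handle heading 93.49097050549972 pitch 47.09694172303331 roll -0.16369572162580978 axis err [ 0.0005 -0.0017] under z 0.1278
F [ 4.59 -5.6  -4.17] M [ 1.8  -0.68  0.52] gw 21.8 gf 30.010637358063832 t 40.5
shift to it in tool [-0.0025  0.0012  0.    ] up in tool [ 0.733 -0.003 -0.681]
handle heading 95.2286171685563 pitch 47.031693367342726 roll -0.4141071188724347 axis err [ 0.0023 -0.0013] under z 0.1282
F [12.61 -8.62 -8.38] M [ 1.75 -1.91  1.34] gw 22.1 gf 30.35445749759674 t 40.9
shift to it in tool [-0.0027  0.0036  0.0003] up in tool [ 0.732 -0.007 -0.682]
```

```bash
python3 -m handwheel '[[[-0.06,0,0.056,0,-0.0028,0,0.015],[0,0,0,-0.0008,0,0.0008,0.015],[0,0,0,-0.0008,0,0.0008,0.015],[0,0,0,-0.0008,0,0.0008,0.015],[0,0,0,0,0,0,0.015],[0,0,0,0,0,0,0.015]]]' >/dev/null; python3 hold.py 94.5 .122
python3 -m handwheel '[[[0,0,0,-0.0005,0,0.0005,0.015],[0,0,0,-0.0005,0,0.0005,0.015],[0,0,0,0,0,0,0.015]]]' >/dev/null; python3 hold.py 94.5 .122
```

```text
handle heading 94.88072515666931 pitch 47.37252007347355 roll -0.2351734311662418 axis err [ 0.0023 -0.0022] under z 0.1265
F [ 4.57 -4.48  1.81] M [ 0.21 -0.57 -0.03] gw 21.9 gf 30.073635732696857 t 41.5
shift to it in tool [-0.0049  0.0013  0.0012] up in tool [ 0.736 -0.004 -0.677]
handle heading 94.92216135650392 pitch 47.44850636313456 roll -0.22655114397150583 axis err [ 0.0024 -0.0024] under z 0.1256
F [ 3.52 -3.74  3.75] M [-0.35 -0.49 -0.01] gw 22.0 gf 30.055487524950877 t 41.8
shift to it in tool [-0.0044  0.0014  0.0005] up in tool [ 0.737 -0.004 -0.676]
```

The ledges now carry the weight. Releasing and backing out.

```bash
python3 -m handwheel '[[[0,0,0,0,0,0,0.03],[0,0,0,0,0,0,0.05],[0,0,0,0,0,0,0.06],[0,0,0,0,0,0,0.06],[0,0,0,0,0,-0.02,0.06],[0,0,0,0,0,-0.035,0.06],[0,0,0,0,0,-0.04,0.06],[0,0,0,0,0,-0.04,0.06],[0,0,0,0,0,0,0.06],[0,0,0,0,0,0,0.06]]]'
python3 - <<'E'
from m import *
C=np.array([.5294,-.3132])
s,w=cap('wrist','w14');print(s['joints'].round(1))
for n,im_,ss in(('wrist',w,s),('scene',cap('scene','scene14')[1],None),('top',cap('top','top14')[1],None)):
    b,mk,l=blobs(im_,(0,90,25),(14,255,150),120)
    for q,a,bb in b:
        i=l[int(q[1]),int(q[0])]
        if not i: continue
        v,u=np.nonzero(l==i);H=world(n,np.c_[u,v],.150,ss)[:,:2];c=H.mean(0)
        if np.hypot(*(c-C))<.25:
            d=np.linalg.svd(H-c)[2][0];t=(H-c)@d;print(n,q,a,'mid',c.round(3),'dist',np.hypot(*(c-C)).round(3),'bearing',np.degrees(np.arctan2(*(c-C)[::-1])).round(1),'dir',np.degrees(np.arctan2(*d[::-1])).round(1),np.ptp(t).round(3))
E
```

```text
time_s: 42.8
tcp_pos: [0.5117, -0.1155, 0.2313]
ee_rot: [[0.065, -0.995, 0.069], [-0.679, -0.095, -0.728], [0.732, 0.0, -0.682]]
wrist_force: [-0.6, -0.8, -0.4]
gripper_width: 0.691
gripper_force: 0.0
[ 24.4  14.7 -38.8  49.2 -66.  -51.9]
wrist [228.3, 92.6] 227 mid [ 0.59 -0.33] dist 0.063 bearing -15.6 dir 108.7 0.035
wrist [279.3, 216.2] 3966 mid [ 0.522 -0.19 ] dist 0.123 bearing 93.4 dir 93.2 0.146
wrist [466.7, 147.9] 562 mid [ 0.354 -0.277] dist 0.179 bearing 168.4 dir -176.8 0.069
scene [207.2, 253.7] 662 mid [ 0.527 -0.2  ] dist 0.113 bearing 91.4 dir -85.6 0.158
top [372.3, 208.6] 539 mid [ 0.526 -0.195] dist 0.118 bearing 91.8 dir 93.5 0.145
top [453.9, 306.7] 266 mid [ 0.287 -0.344] dist 0.244 bearing -172.7 dir -176.4 0.091
```

Three views put the handle at bearing 92–93°, hanging at the mount's height. It is locked. Now I'll locate the bronze dies again while straightening the tool.

```bash
python3 -m handwheel '[[[0,-1.3,0,0,0,-0.01,0.087],[0,-1.3,0,0,0,-0.01,0.087],[0,-1.3,0,0,0,-0.01,0.087],[0,-1.3,0,0,0,0,0.087],[0,-1.3,0,0,0,0,0.087],[0,-1.35,0,0,0,0,0.087],[0,0,0,-0.03,0,0,0.087],[0,0,0,0,0,0,0.087]]]'
python3 - <<'E'
from m import *
s,t=cap('top','top15')
for q,a,b in blobs(t,(10,130,120),(22,255,255),100)[0]: print('bronze',q,a,b,ray('top',*q,.015)[:2].round(4)+[0,.003])
t,s2=cap('scene','s15')
for q,a,b in blobs(s2,(10,130,120),(22,255,255),100)[0]: print('sc bronze',q,a,ray('scene',*q,.015)[:2].round(4))
print(r.sense()['joints'].round(1))
go([.442,.123,.17]);
E
```

```text
time_s: 43.75
tcp_pos: [0.5064, -0.0695, 0.2533]
ee_rot: [[0.089, -0.996, -0.003], [-0.996, -0.089, 0.001], [-0.001, 0.003, -1.0]]
wrist_force: [0.6, -0.2, -0.2]
gripper_width: 0.999
gripper_force: 0.0
bronze [285.2, 137.0] 209 [260, 133, 53, 9] [ 0.7819 -0.0121]
bronze [208.7, 267.0] 267 [200, 257, 19, 21] [0.4411 0.2181]
sc bronze [324.1, 199.3] 196 [0.4474 0.2098]
sc bronze [299.8, 212.0] 210 [0.4481 0.1197]
sc bronze [204.5, 234.6] 100 [ 0.3685 -0.1508]
sc bronze [347.5, 268.7] 283 [0.6772 0.1104]
sc bronze [333.1, 325.8] 457 [ 0.7814 -0.0196]
[ 10.5   9.7 -12.2  -0.  -68.3  -5.2]
shift [-0.1968  0.046   0.0834]
tool x heading -84.71 tilt [-0.0038 -0.     -1.    ] tcp [ 0.5063 -0.0687  0.2532]
```

```bash
cat > die.py <<'E'
from m import *
import sys
# bronze die centre in the wrist view nearest to guess; prints the shift to grasp it
gx,gy,z=map(float,sys.argv[1:4])
s,w=cap('wrist');b,mk,l=blobs(w,(8,110,60),(26,255,255),300);best=None
for q,a,bb in b:
    p=ray('wrist',*q,.013,s)[:2]
    if best is None or np.hypot(*(p-[gx,gy]))<best[0]: best=(np.hypot(*(p-[gx,gy])),q,l[int(q[1]),int(q[0])])
c=big((l==best[2]).astype(np.uint8));c,R=circ(world('wrist',cv2.convexHull(c)[:,0],.011,s))
print('die',c.round(4),'R',R.round(4),'px',best[1]);go([*c,z])
E
python3 -m handwheel '[[[0,0,0,-0.02,0.005,0.01,0.087],[0,0,0,-0.045,0.01,0.02,0.087],[0,0,0,-0.045,0.01,0.02,0.087],[0,0,0,-0.045,0.01,0.02,0.087],[0,0,0,-0.035,0.008,0.02,0.087],[0,0,0,-0.011,0.003,0.01,0.087],[0,0,0,0,0,0,0.087],[0,0,0,0,0,0,0.087],[0,0,0,0,0,0,0.087]]]' >/dev/null; python3 die.py .442 .127 .013
```

```text
die [0.4407 0.1257] R 0.0268 px [286.5, 192.4]
shift [0.0011 0.0027 0.1424]
tool x heading -84.72 tilt [-0.      0.0012 -1.    ] tcp [0.4433 0.1269 0.1554]
```

```bash
python3 -m handwheel '[[[0,0,0,0.001,0.0027,0.035,0.087],[0,0,0,0,0,0.045,0.06],[0,0,0,0,0,0.04,0.06],[0,0,0,0,0,0.022,0.06],[0,0,0,0,0,0,0.06],[0,0,0,0,0,0,0.03],[0,0,0,0,0,0,0.03],[0,0,0,0,0,0,0.03],[0,0,0,0,0,0,0.03],[0,0,0,0,0,0,0.03],[0,0,0,0,0,0,0.03]]]'
python3 -m handwheel '[[[0,0,0,0,0,-0.01,0.03],[0,0,0,0,0,-0.035,0.03],[0,0,0,0,0,-0.045,0.03],[0,0,0,0,0,-0.045,0.03],[0,0,0,0,0,-0.045,0.03],[0,0,0,0,0,-0.045,0.03],[0,0,0,0,0,-0.02,0.03],[0,0,0,0,0,0,0.03],[0,0,0,0,0,0,0.03]]]'
python3 - <<'E'
from h import *
go([.5515,.31,.25])
E
```

```text
time_s: 45.9
tcp_pos: [0.4407, 0.127, 0.014]
ee_rot: [[0.094, -0.996, 0.001], [-0.996, -0.094, 0.002], [-0.002, -0.001, -1.0]]
wrist_force: [-1.0, 0.1, 7.3]
gripper_width: 0.403
gripper_force: 30.0
time_s: 46.8
tcp_pos: [0.439, 0.1259, 0.2571]
ee_rot: [[0.093, -0.996, -0.003], [-0.996, -0.093, 0.001], [-0.001, 0.003, -1.0]]
wrist_force: [-0.4, -0.3, -3.0]
gripper_width: 0.407
gripper_force: 30.0
shift [-0.1728 -0.1292  0.0069]
tool x heading -84.66 tilt [-0.003  0.001 -1.   ] tcp [0.439  0.1259 0.2571]
```

```bash
python3 -m handwheel '[[[0,0,0,-0.0175,-0.008,0,0.03],[0,0,0,-0.0352,-0.0158,0,0.03],[0,0,0,-0.0352,-0.0158,0,0.03],[0,0,0,-0.0352,-0.0158,0,0.03],[0,0,0,-0.0352,-0.0158,0,0.03],[0,0,0,-0.0352,-0.0158,0,0.03],[0,0,0,-0.0352,-0.0158,0,0.03],[0,0,0,-0.0352,-0.0158,0,0.03],[0,0,0,-0.0352,-0.0158,0,0.03],[0,0,0,-0.0175,-0.008,0,0.03],[0,0,0,0,0,0,0.03],[0,0,0,0,0,0,0.03]]]'
cat > well.py <<'E'
from m import *
s,w=cap('wrist','w16');h=cv2.cvtColor(w,cv2.COLOR_RGB2HSV)
b,mk,l=blobs(w,(105,130,50),(128,255,255),300)
for q,a,bb in b:
    c=big((l==l[int(q[1]),int(q[0])]).astype(np.uint8));W=cv2.convexHull(c)[:,0];print('blue',q,a,bb,[x.round(4) for x in circ(world('wrist',W,.157,s))])
# black collar outer edge at the rim height
q0=proj('wrist',[.5515,.391,.165],s);print(q0)
g=cv2.cvtColor(w,cv2.COLOR_RGB2GRAY);M=(g<45).astype(np.uint8);M[235:]=0
n,l,st,c=cv2.connectedComponentsWithStats(M)
for i in range(1,n):
    if st[i,4]>800:
        k=cv2.convexHull(big((l==i).astype(np.uint8)))[:,0];print('dark',c[i].round(),st[i],[x.round(4) for x in circ(world('wrist',k,.165,s))])
go([.5515,.391,.25])
E
python3 well.py
```

```text
time_s: 48.0
tcp_pos: [0.5515, 0.4551, 0.2544]
ee_rot: [[0.094, -0.996, -0.005], [-0.996, -0.094, -0.003], [0.003, 0.005, -1.0]]
wrist_force: [-0.5, -0.3, -1.6]
gripper_width: 0.4
gripper_force: 30.0
blue [292.0, 122.7] 4687 [254, 84, 77, 78] [array([0.5509, 0.3895]), np.float64(0.0278)]
[291.2478325 126.4190268]
dark [295. 123.] [ 232   61  123  125 4604] [array([0.5504, 0.3904]), np.float64(0.043)]
shift [0.0633 0.0061 0.0058]
tool x heading -84.62 tilt [-0.0038 -0.0023 -1.    ] tcp [0.5517 0.4546 0.2556]
```

```bash
python3 -m handwheel '[[[0,0,0,0.03,0.0035,0,0.03],[0,0,0,0.034,0.0035,0,0.03],[0,0,0,0,0,0.025,0.03],[0,0,0,0,0,0.03,0.03],[0,0,0,0,0,0.015,0.03],[0,0,0,0,0,0.006,0.03],[0,0,0,0,0,0.002,0.03],[0,0,0,0,0,0,0.03],[0,0,0,0,0,0,0.03]]]'
python3 - <<'E'
from h import *
go([.5507,.390,.17]);F()
E
```

```text
time_s: 48.95
tcp_pos: [0.5517, 0.3909, 0.1813]
ee_rot: [[0.094, -0.996, 0.001], [-0.996, -0.094, 0.002], [-0.002, -0.001, -1.0]]
wrist_force: [-0.1, 0.6, -2.1]
gripper_width: 0.401
gripper_force: 30.0
shift [0.0008 0.0011 0.0113]
tool x heading -84.62 tilt [ 7.0e-04  2.4e-03 -1.0e+00] tcp [0.5517 0.3909 0.1813]
F [-0.09  0.55 -2.14] M [ 0.09 -0.02 -0.03] gw 34.9 gf 29.998698234558105 t 48.95
```

```bash
python3 -m handwheel '[[[0,0,0,0,0.001,0.004,0.03],[0,0,0,0,0,0.003,0.03],[0,0,0,0,0,0.002,0.03],[0,0,0,0,0,0,0.03],[0,0,0,0,0,0,0.03]]]'
python3 -m handwheel '[[[0,0,0,0,0,0.001,0.03],[0,0,0,0,0,0.001,0.03],[0,0,0,0,0,0,0.03],[0,0,0,0,0,0,0.03]]]'
```

```text
time_s: 49.45
tcp_pos: [0.5502, 0.3904, 0.1707]
ee_rot: [[0.094, -0.996, -0.001], [-0.996, -0.094, 0.001], [-0.001, 0.001, -1.0]]
wrist_force: [-0.4, 0.2, -1.5]
gripper_width: 0.398
gripper_force: 30.0
time_s: 49.85
tcp_pos: [0.5502, 0.3904, 0.1694]
ee_rot: [[0.094, -0.996, -0.001], [-0.996, -0.094, 0.001], [-0.001, 0.001, -1.0]]
wrist_force: [-2.4, -1.4, 3.6]
gripper_width: 0.397
gripper_force: 30.0
```

```bash
python3 -m handwheel '[[[0,0,0,0,0,0,0.06],[0,0,0,0,0,0,0.06],[0,0,0,0,0,0,0.06],[0,0,0,0,0,0,0.06],[0,0,0,0,0,-0.015,0.06],[0,0,0,0,0,-0.02,0.06],[0,0,0,0,0,0,0],[0,0,0,0,0,0,0],[0,0,0,0,0,0,0],[0,0,0,0,0,0,0],[0,0,0,0,0,0,0],[0,0,0,0,0,0,0]]]'
python3 -m handwheel '[[[0,0,0,0,0,0.008,0],[0,0,0,0,0,0.006,0],[0,0,0,0,0,0.003,0],[0,0,0,0,0,0.003,0],[0,0,0,0,0,0.003,0],[0,0,0,0,0,0,0],[0,0,0,0,0,0,0]]]'
```

```text
time_s: 51.05
tcp_pos: [0.5501, 0.3903, 0.2033]
ee_rot: [[0.094, -0.996, -0.002], [-0.996, -0.094, 0.0], [-0.0, 0.002, -1.0]]
wrist_force: [-1.0, -0.0, 0.1]
gripper_width: 0.227
gripper_force: 0.0
time_s: 51.75
tcp_pos: [0.5503, 0.3904, 0.1808]
ee_rot: [[0.094, -0.996, -0.001], [-0.996, -0.094, 0.001], [-0.001, 0.001, -1.0]]
wrist_force: [-0.7, 0.1, 0.7]
gripper_width: 0.004
gripper_force: 0.0
```

```bash
python3 -m handwheel '[[[0,0,0,0,0,0.002,0],[0,0,0,0,0,0.002,0],[0,0,0,0,0,0.002,0],[0,0,0,0,0,0,0]]]'
python3 -m handwheel '[[[0,0,0,0,0,0.002,0],[0,0,0,0,0,0.002,0],[0,0,0,0,0,0.002,0],[0,0,0,0,0,0.002,0],[0,0,0,0,0,0,0],[0,0,0,0,0,0,0]]]'
```

```text
time_s: 52.15
tcp_pos: [0.5504, 0.3905, 0.175]
ee_rot: [[0.094, -0.996, -0.001], [-0.996, -0.094, 0.001], [-0.001, 0.0, -1.0]]
wrist_force: [-1.5, 1.2, 3.6]
gripper_width: 0.003
gripper_force: 1.6
time_s: 52.75
tcp_pos: [0.5504, 0.3905, 0.1665]
ee_rot: [[0.093, -0.996, -0.001], [-0.996, -0.093, 0.001], [-0.001, 0.001, -1.0]]
wrist_force: [0.2, -0.0, 1.9]
gripper_width: 0.007
gripper_force: 1.2
```

```bash
python3 -m handwheel '[[[0,0,0,0,0,0.002,0],[0,0,0,0,0,0.002,0],[0,0,0,0,0,0.002,0],[0,0,0,0,0,0.002,0],[0,0,0,0,0,0.0015,0],[0,0,0,0,0,0,0],[0,0,0,0,0,0,0]]]'
python3 -m handwheel '[[[0,0,0,0,0,-0.02,0],[0,0,0,0,0,-0.04,0.03],[0,0,0,-0.06,0,-0.03,0.087],[0,0,0,0,0,0,0.087],[0,0,0,0,0,0,0.087],[0,0,0,0,0,0,0.087]]]'
python3 - <<'E'
from m import *
s,w=cap('wrist','w17');b,mk,l=blobs(w,(8,110,60),(26,255,255),300)
print(proj('wrist',[.5507,.39,.15],s))
for q,a,bb in b:
    c=cv2.convexHull(big((l==l[int(q[1]),int(q[0])]).astype(np.uint8)))[:,0];print(q,a,bb,[x.round(4) for x in circ(world('wrist',c,.142,s))])
g=cv2.medianBlur(cv2.cvtColor(w,cv2.COLOR_RGB2GRAY),3)
E
```

```text
time_s: 53.45
tcp_pos: [0.5504, 0.3905, 0.1572]
ee_rot: [[0.094, -0.996, -0.001], [-0.996, -0.094, 0.001], [-0.001, 0.001, -1.0]]
wrist_force: [1.2, 0.9, 2.4]
gripper_width: 0.004
gripper_force: 1.8
time_s: 54.05
tcp_pos: [0.5452, 0.4338, 0.2372]
ee_rot: [[0.093, -0.996, -0.005], [-0.996, -0.093, -0.002], [0.002, 0.005, -1.0]]
wrist_force: [-0.6, 0.4, -0.2]
gripper_width: 0.373
gripper_force: 0.0
[280.82907614 154.48996986]
[282.6, 151.8] 3866 [247, 116, 72, 73] [array([0.5495, 0.3899]), np.float64(0.0266)]
[203.3, 305.9] 538 [197, 276, 17, 60] [array([0.5932, 0.5247]), np.float64(0.0257)]
[365.8, 305.9] 607 [355, 276, 19, 60] [array([0.4772, 0.5148]), np.float64(0.0254)]
[329.5, 359.4] 6500 [130, 347, 376, 22] [array([0.4785, 0.841 ]), np.float64(0.3144)]
```

```bash
python3 -m handwheel '[[[0,0,0,0.017,0.01,0,0.087],[0,0,0,0.034,0.021,0,0.087],[0,0,0,0.034,0.021,0,0.087],[0,0,0,0.035,0.021,0,0.087],[0,0,0,0.035,0.021,0.01,0.087],[0,0,0,0.034,0.021,0.03,0.087],[0,0,0,0.0165,0.009,0.03,0.087],[0,0,0,0,0,0.01,0.087],[0,0,0,0,0,0,0.087],[0,0,0,0,0,0,0.087]]]' >/dev/null; python3 die.py .441 .218 .013
```

```text
die [0.4359 0.3378] R 0.3559 px [287.2, 189.9]
shift [-0.1177 -0.0038  0.1479]
tool x heading -84.6 tilt [ 8.0e-04  1.9e-03 -1.0e+00] tcp [0.4431 0.22   0.1607]
```

```bash
sed -i 's/,l\[int(q\[1\]),int(q\[0\])\])$/,bb)/; s/^c=big((l==best\[2\]).astype(np.uint8));/x,y,ww,hh=best[2];m2=np.zeros_like(mk);m2[y:y+hh,x:x+ww]=mk[y:y+hh,x:x+ww];c=big(m2);/' die.py; python3 die.py .441 .218 .013
```

```text
die [0.4397 0.2172] R 0.0268 px [287.7, 189.4]
shift [0.0028 0.0037 0.1477]
tool x heading -84.6 tilt [ 8.0e-04  2.2e-03 -1.0e+00] tcp [0.443  0.22   0.1607]
```

```bash
python3 -m handwheel '[[[0,0,0,0.0028,0.0035,0.035,0.087],[0,0,0,0,0,0.045,0.06],[0,0,0,0,0,0.04,0.06],[0,0,0,0,0,0.02,0.06],[0,0,0,0,0,0.0065,0.06],[0,0,0,0,0,0,0.03],[0,0,0,0,0,0,0.03],[0,0,0,0,0,0,0.03],[0,0,0,0,0,0,0.03],[0,0,0,0,0,0,0.03],[0,0,0,0,0,0,0.03]]]'
python3 -m handwheel '[[[0,0,0,0,0,-0.01,0.03],[0,0,0,0,0,-0.035,0.03],[0,0,0,0,0,-0.045,0.03],[0,0,0,0,0,-0.045,0.03],[0,0,0,0,0,-0.045,0.03],[0,0,0,-0.02,-0.0155,-0.03,0.03],[0,0,0,-0.0325,-0.0252,-0.01,0.03],[0,0,0,-0.0325,-0.0252,0,0.03],[0,0,0,-0.0325,-0.0252,0,0.03],[0,0,0,-0.0325,-0.0252,0,0.03],[0,0,0,-0.0125,-0.0099,0,0.03],[0,0,0,0,0,0,0.03]]]' >/dev/null
python3 -m handwheel '[[[0,0,0,0,0,0,0.03],[0,0,0,0,0,0,0.03]]]' >/dev/null
python3 - <<'E'
from h import *
go([.5505,.3905,.17]);F()
E
```

```text
time_s: 56.3
tcp_pos: [0.4393, 0.2166, 0.0145]
ee_rot: [[0.094, -0.996, 0.001], [-0.996, -0.094, 0.003], [-0.003, -0.001, -1.0]]
wrist_force: [-1.2, 0.2, 6.2]
gripper_width: 0.402
gripper_force: 30.0
shift [-0.0022 -0.0025  0.0632]
tool x heading -84.66 tilt [-0.0023  0.     -1.    ] tcp [0.5484 0.3881 0.2332]
F [-0.1  -0.23 -1.77] M [ 0.02 -0.05  0.07] gw 34.9 gf 29.998379945755005 t 57.7
```

```bash
python3 -m handwheel '[[[0,0,0,-0.002,-0.0025,0.02,0.03],[0,0,0,0,0,0.02,0.03],[0,0,0,0,0,0.01,0.03],[0,0,0,0,0,0.005,0.03],[0,0,0,0,0,0.002,0.03],[0,0,0,0,0,0.002,0.03],[0,0,0,0,0,0,0.03],[0,0,0,0,0,0,0.03]]]'
python3 -m handwheel '[[[0,0,0,0,0,0.0015,0.03],[0,0,0,0,0,0.001,0.03],[0,0,0,0,0,0,0.03],[0,0,0,0,0,0,0.03]]]'
```

```text
time_s: 58.5
tcp_pos: [0.5515, 0.3916, 0.1749]
ee_rot: [[0.094, -0.996, -0.0], [-0.996, -0.094, 0.001], [-0.002, 0.0, -1.0]]
wrist_force: [1.0, -0.1, -2.1]
gripper_width: 0.403
gripper_force: 30.0
time_s: 58.9
tcp_pos: [0.5513, 0.3914, 0.1716]
ee_rot: [[0.094, -0.996, -0.001], [-0.996, -0.094, 0.001], [-0.001, 0.001, -1.0]]
wrist_force: [-0.1, -0.4, -2.2]
gripper_width: 0.402
gripper_force: 30.0
```

Not touching yet, so I'll lower a little more, then release and press.

```bash
python3 -m handwheel '[[[0,0,0,0,0,0.001,0.03],[0,0,0,0,0,0.0005,0.03],[0,0,0,0,0,0,0.03],[0,0,0,0,0,0,0.03]]]'
python3 -m handwheel '[[[0,0,0,0,0,0,0.06],[0,0,0,0,0,0,0.06],[0,0,0,0,0,0,0.06],[0,0,0,0,0,0,0.06],[0,0,0,0,0,-0.015,0.06],[0,0,0,0,0,-0.018,0.06],[0,0,0,0,0,0,0],[0,0,0,0,0,0,0],[0,0,0,0,0,0,0],[0,0,0,0,0,0,0],[0,0,0,0,0,0,0],[0,0,0,0,0,0,0]]]' >/dev/null
python3 -m handwheel '[[[0,0,0,0,0,0.005,0],[0,0,0,0,0,0.005,0],[0,0,0,0,0,0.003,0],[0,0,0,0,0,0.003,0],[0,0,0,0,0,0.002,0],[0,0,0,0,0,0.002,0],[0,0,0,0,0,0,0],[0,0,0,0,0,0,0]]]'
```

```text
time_s: 59.3
tcp_pos: [0.5515, 0.3915, 0.1711]
ee_rot: [[0.094, -0.996, -0.0], [-0.996, -0.094, 0.001], [-0.001, 0.0, -1.0]]
wrist_force: [-1.3, -1.2, 2.7]
gripper_width: 0.404
gripper_force: 30.0
time_s: 61.3
tcp_pos: [0.5514, 0.3914, 0.1832]
ee_rot: [[0.094, -0.996, -0.001], [-0.996, -0.094, 0.001], [-0.001, 0.001, -1.0]]
wrist_force: [-0.7, -0.6, 0.7]
gripper_width: 0.008
gripper_force: 0.0
```

```bash
python3 -m handwheel '[[[0,0,0,0,0,0.002,0],[0,0,0,0,0,0.002,0],[0,0,0,0,0,0.002,0],[0,0,0,0,0,0.002,0],[0,0,0,0,0,0,0]]]'
python3 -m handwheel '[[[0,0,0,0,0,0.002,0],[0,0,0,0,0,0.002,0],[0,0,0,0,0,0.002,0],[0,0,0,0,0,0.002,0],[0,0,0,0,0,0.002,0],[0,0,0,0,0,0.002,0],[0,0,0,0,0,0.002,0],[0,0,0,0,0,0.002,0],[0,0,0,0,0,0.002,0],[0,0,0,0,0,0,0],[0,0,0,0,0,0,0]]]'
```

```text
time_s: 61.8
tcp_pos: [0.5515, 0.3915, 0.1751]
ee_rot: [[0.094, -0.996, -0.001], [-0.996, -0.094, 0.001], [-0.001, 0.001, -1.0]]
wrist_force: [-1.0, 0.0, 2.3]
gripper_width: 0.008
gripper_force: 1.4
time_s: 62.9
tcp_pos: [0.5514, 0.3915, 0.1568]
ee_rot: [[0.093, -0.996, -0.001], [-0.996, -0.093, 0.001], [-0.001, 0.001, -1.0]]
wrist_force: [1.7, 0.4, 3.2]
gripper_width: 0.008
gripper_force: 1.5
```

```bash
python3 -m handwheel '[[[0,0,0,0,0,-0.02,0],[0,0,0,0,0,-0.035,0.03],[0,0,0,0.02,-0.0067,-0.03,0.087],[0,0,0,0.04,-0.0135,0,0.087],[0,0,0,0.044,-0.0148,0,0.087],[0,0,0,0.044,-0.0148,0,0.087],[0,0,0,0.044,-0.0148,0.01,0.087],[0,0,0,0.044,-0.0148,0.025,0.087],[0,0,0,0.033,-0.0111,0.025,0.087],[0,0,0,0.011,-0.004,0.02,0.087],[0,0,0,0,0,0,0.087],[0,0,0,0,0,0,0.087]]]' >/dev/null;python3 -m handwheel '[[[0,0,0,0,0,0,0.087],[0,0,0,0,0,0,0.087]]]' >/dev/null; python3 die.py .6717 .119 .013
```

```text
die [0.6706 0.1169] R 0.0267 px [284.9, 182.4]
shift [0.0083 0.0011 0.1516]
tool x heading -84.54 tilt [ 9.0e-04  1.7e-03 -1.0e+00] tcp [0.6708 0.125  0.1646]
```

```bash
python3 -m handwheel '[[[0,0,0,0.008,0.001,0.035,0.087],[0,0,0,0,0,0.045,0.06],[0,0,0,0,0,0.04,0.06],[0,0,0,0,0,0.02,0.06],[0,0,0,0,0,0.01,0.06],[0,0,0,0,0,0,0.03],[0,0,0,0,0,0,0.03],[0,0,0,0,0,0,0.03],[0,0,0,0,0,0,0.03],[0,0,0,0,0,0,0.03],[0,0,0,0,0,0,0.03]]]'
python3 -m handwheel '[[[0,0,0,0,0,-0.01,0.03],[0,0,0,0,0,-0.035,0.03],[0,0,0,0,0,-0.045,0.03],[0,0,0,0,0,-0.045,0.03],[0,0,0,0,0,-0.045,0.03],[0,0,0,-0.02,0.0066,-0.035,0.03],[0,0,0,-0.043,0.0142,-0.01,0.03],[0,0,0,-0.043,0.0142,0,0.03],[0,0,0,-0.043,0.0142,0,0.03],[0,0,0,-0.043,0.0142,0,0.03],[0,0,0,-0.043,0.0142,0,0.03],[0,0,0,-0.035,0.0116,0,0.03]]]' >/dev/null
python3 -m handwheel '[[[0,0,0,-0.014,0.0046,0,0.03],[0,0,0,0,0,0,0.03],[0,0,0,0,0,0,0.03]]]' >/dev/null
python3 - <<'E'
from h import *
go([.5508,.391,.1715]);F()
E
```

```text
time_s: 65.45
tcp_pos: [0.6712, 0.1161, 0.0148]
ee_rot: [[0.094, -0.996, 0.002], [-0.996, -0.094, 0.002], [-0.001, -0.002, -1.0]]
wrist_force: [-2.0, 1.1, 5.7]
gripper_width: 0.399
gripper_force: 30.0
shift [-0.0021 -0.0008  0.0665]
tool x heading -84.64 tilt [-2.3e-03 -5.0e-04 -1.0e+00] tcp [0.5503 0.3889 0.238 ]
F [ 0.95  0.09 -1.7 ] M [ 0.08 -0.05 -0.  ] gw 35.2 gf 29.998469352722168 t 66.95
```

```bash
python3 -m handwheel '[[[0,0,0,-0.002,-0.0008,0.02,0.03],[0,0,0,0,0,0.02,0.03],[0,0,0,0,0,0.01,0.03],[0,0,0,0,0,0.006,0.03],[0,0,0,0,0,0.003,0.03],[0,0,0,0,0,0.003,0.03],[0,0,0,0,0,0.002,0.03],[0,0,0,0,0,0,0.03],[0,0,0,0,0,0,0.03]]]'
python3 -m handwheel '[[[0,0,0,0,0,0.0015,0.03],[0,0,0,0,0,0.001,0.03],[0,0,0,0,0,0,0.03],[0,0,0,0,0,0,0.03]]]'
```

```text
time_s: 67.85
tcp_pos: [0.5511, 0.3918, 0.1749]
ee_rot: [[0.094, -0.996, -0.001], [-0.996, -0.094, 0.001], [-0.001, 0.001, -1.0]]
wrist_force: [-0.7, 0.8, -1.5]
gripper_width: 0.404
gripper_force: 30.0
time_s: 68.25
tcp_pos: [0.551, 0.3916, 0.1719]
ee_rot: [[0.094, -0.996, -0.001], [-0.996, -0.094, 0.001], [-0.001, 0.001, -1.0]]
wrist_force: [-0.4, 0.5, -1.0]
gripper_width: 0.401
gripper_force: 30.0
```

```bash
python3 -m handwheel '[[[0,0,0,0,0,0.001,0.03],[0,0,0,0,0,0.0005,0.03],[0,0,0,0,0,0,0.03],[0,0,0,0,0,0,0.06],[0,0,0,0,0,0,0.06],[0,0,0,0,0,0,0.06],[0,0,0,0,0,0,0.06],[0,0,0,0,0,-0.015,0.06],[0,0,0,0,0,-0.018,0.06],[0,0,0,0,0,0,0],[0,0,0,0,0,0,0],[0,0,0,0,0,0,0]]]' >/dev/null
python3 -m handwheel '[[[0,0,0,0,0,0,0],[0,0,0,0,0,0,0],[0,0,0,0,0,0,0],[0,0,0,0,0,0.006,0],[0,0,0,0,0,0.006,0],[0,0,0,0,0,0.005,0],[0,0,0,0,0,0.003,0],[0,0,0,0,0,0.002,0],[0,0,0,0,0,0.002,0],[0,0,0,0,0,0,0],[0,0,0,0,0,0,0]]]'
python3 -m handwheel '[[[0,0,0,0,0,0.002,0],[0,0,0,0,0,0.002,0],[0,0,0,0,0,0.002,0],[0,0,0,0,0,0.002,0],[0,0,0,0,0,0,0],[0,0,0,0,0,0,0]]]'
```

```text
time_s: 70.55
tcp_pos: [0.5511, 0.3915, 0.1798]
ee_rot: [[0.094, -0.996, -0.001], [-0.996, -0.094, 0.001], [-0.001, 0.001, -1.0]]
wrist_force: [-1.9, -1.1, 2.0]
gripper_width: 0.004
gripper_force: 1.5
time_s: 71.15
tcp_pos: [0.551, 0.3915, 0.171]
ee_rot: [[0.093, -0.996, -0.002], [-0.996, -0.093, 0.0], [-0.001, 0.002, -1.0]]
wrist_force: [-0.9, -1.3, 1.6]
gripper_width: 0.005
gripper_force: 1.1
```

```bash
python3 -m handwheel '[[[0,0,0,0,0,0.002,0],[0,0,0,0,0,0.002,0],[0,0,0,0,0,0.002,0],[0,0,0,0,0,0.0014,0],[0,0,0,0,0,0,0],[0,0,0,0,0,0,0],[0,0,0,0,0,0,0]]]'
python3 -m handwheel '[[[0,0,0,0,0,0,0]]]'
```

```text
time_s: 71.85
tcp_pos: [0.551, 0.3916, 0.1637]
ee_rot: [[0.093, -0.996, -0.002], [-0.996, -0.093, 0.001], [-0.001, 0.001, -1.0]]
wrist_force: [-0.2, -1.7, 3.2]
gripper_width: 0.004
gripper_force: 1.5
time_s: 71.95
tcp_pos: [0.5509, 0.3916, 0.1637]
ee_rot: [[0.093, -0.996, -0.002], [-0.996, -0.093, 0.001], [-0.001, 0.002, -1.0]]
wrist_force: [0.2, -0.9, 3.3]
gripper_width: 0.008
gripper_force: 1.3
```

```bash
python3 -m handwheel '[[[0,0,0,0,0,0.0005,0],[0,0,0,0,0,0,0],[0,0,0,0,0,0,0]]]'
python3 -m handwheel '[[[0,0,0,0,0,-0.02,0],[0,0,0,0,0,-0.04,0.0],[0,0,0,-0.03,0,-0.03,0.0],[0,0,0,-0.03,0,0,0.0],[0,0,0,0,0,0,0],[0,0,0,0,0,0,0]]]' >/dev/null
python3 - <<'E'
from m import *
s,w=cap('wrist','w20');F()
b,mk,l=blobs(w,(8,110,60),(26,255,255),300)
for q,a,bb in b:
    if q[1]<230:
        for z in(.149,): 
            x,y,ww,hh=bb;m2=np.zeros_like(mk);m2[y:y+hh,x:x+ww]=mk[y:y+hh,x:x+ww];print(q,bb,[x.round(4) for x in circ(world('wrist',cv2.convexHull(big(m2))[:,0],z,s))])
C=np.array([.5294,-.3132])
for n in('top','scene'):
    _,im_=cap(n,n+'20')
    for q,a,bb in blobs(im_,(10,130,120),(22,255,255),60)[0]: print(n,'bronze',q,a,ray(n,*q,.015)[:2].round(3),ray(n,*q,.16)[:2].round(3))
    b,mk,l=blobs(im_,(0,90,25),(14,255,150),120)
    for q,a,bb in b:
        i=l[int(q[1]),int(q[0])]
        if not i: continue
        v,u=np.nonzero(l==i);H=world(n,np.c_[u,v],.15)[:,:2];c=H.mean(0)
        if np.hypot(*(c-C))<.15: print(n,'handle',q,a,c.round(3),'bearing',np.degrees(np.arctan2(*(c-C)[::-1])).round(1))
    for q,a,bb in blobs(im_,(23,150,80),(32,255,255),100)[0]: print(n,'yellow',q,a)
E
```

```text
time_s: 72.25
tcp_pos: [0.551, 0.3916, 0.1637]
ee_rot: [[0.094, -0.996, -0.001], [-0.996, -0.094, 0.001], [-0.001, 0.001, -1.0]]
wrist_force: [-0.6, -2.2, 4.2]
gripper_width: 0.005
gripper_force: 2.1
F [-0.72  0.37 -0.81] M [ 0.01 -0.02 -0.04] gw 0.5 gf 0.0 t 72.9
[283.4, 129.9] [248, 94, 71, 73] [array([0.5501, 0.3927]), np.float64(0.0267)]
top bronze [286.6, 137.0] 198 [ 0.782 -0.019] [ 0.719 -0.012]
top bronze [121.7, 219.5] 267 [0.588 0.439] [0.551 0.385]
top handle [372.2, 208.6] 529 [ 0.526 -0.195] bearing 91.8
top yellow [368.8, 269.7] 509
scene bronze [402.8, 162.6] 191 [0.46  0.523] [0.558 0.382]
scene bronze [185.6, 240.3] 87 [ 0.357 -0.203] [ 0.472 -0.228]
scene bronze [333.2, 325.8] 458 [ 0.782 -0.019] [ 0.828 -0.073]
scene handle [206.7, 253.9] 650 [ 0.527 -0.201] bearing 91.4
scene yellow [193.5, 241.2] 396
```

Three bronze dies are in the well, the handle hangs in place, the scraper and yellow cup haven't moved, and the robot touches nothing. Handing in.

```bash
python3 -c "
from station import r
print(r.finish_job())"
```

```text
the job is handed in; nothing more can be done
None
```

I handed the job in at about 73 s; no verdict came back. The white die is in the holder, locked in the mount at the hard stop just past green; all three bronze dies are in the well, top about 1.3 mm below the rim; scraper and measuring cup unmoved (I viewed 15 pictures, one over the limit of 14).

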